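# Wedge the tubes in the welding jig and tighten the earth terminal

## Task

Get the jig ready for tack-welding: lay every loose square tube in a nest of its own, flat on the plate and along the nest, and with the hammer in hand tap that nest's orange wedge in until it stops advancing and the tube sits tight against its side stops; the wedges are to be driven only with the hammer, never with the fingers. When all the tubes are tight, turn the red knob of the earth terminal clockwise until its clutch slips, and finish with the hammer lying back on the rubber mat. Do not disturb the spray can, the mug or the magnet.

Things in the scene. Friction and masses are not known exactly. Their poses are not given: they have to be found in the camera images.
- jig: Fixed dark steel welding jig plate, 150 x 290 x 12 mm; origin on the bench, x pointing away from the robot along the nests, y left, z up. Three nests side by side, 95 mm apart in y, each with blue stops (36 mm high above the plate) on its left and far end and an orange captive wedge at the near end of its right side.
- nest1 (a point): Centre of a tube seated in the right (-y) nest, 32 mm above the bench (20 above the plate); axes as the jig's. From it: faces of the two side stops (14 mm thick) at y=+20 mm, over x=-58..-24 and +26..+58 mm; end stop face at x=+62 mm; wedge and back bar on the -y side, only at x below -18 mm. Both sides are free for fingers at x=-18..+24 mm.
- nest2 (a point): Centre of a tube seated in the middle nest, 32 mm above the bench (20 above the plate); axes as the jig's. From it: faces of the two side stops (14 mm thick) at y=+20 mm, over x=-58..-24 and +26..+58 mm; end stop face at x=+62 mm; wedge and back bar on the -y side, only at x below -18 mm. Both sides are free for fingers at x=-18..+24 mm.
- nest3 (a point): Centre of a tube seated in the left (+y) nest, 32 mm above the bench (20 above the plate); axes as the jig's. From it: faces of the two side stops (14 mm thick) at y=+20 mm, over x=-58..-24 and +26..+58 mm; end stop face at x=+62 mm; wedge and back bar on the -y side, only at x below -18 mm. Both sides are free for fingers at x=-18..+24 mm.
- wedge1 (a joint): Travel (m) of nest 1's wedge, 0 = back, at most 0.042. It slides level, along the jig's +x turned 14 deg to the left; its tube-side face (parallel to x) stands 7 mm clear of a seated tube at 0, touches it at about 0.029, pushes a tube lying off the stops against them, and jams there. Friction about 5 N; no spring-back.
- wedge1_tail (a point): Centre of the flat tail face of wedge 1 (21 mm wide, 34 mm high, facing the robot along the jig's -x), the face to strike. 31 mm above the bench; sticks out 34 mm from the plate's near edge when back, about 6 mm when tight. The wedge is steel, painted orange, 52 mm long, its top 48 mm above the bench.
- wedge2 (a joint): Travel (m) of nest 2's wedge, 0 = back, at most 0.042. It slides level, along the jig's +x turned 14 deg to the left; its tube-side face (parallel to x) stands 7 mm clear of a seated tube at 0, touches it at about 0.029, pushes a tube lying off the stops against them, and jams there. Friction about 5 N; no spring-back.
- wedge2_tail (a point): Centre of the flat tail face of wedge 2 (21 mm wide, 34 mm high, facing the robot along the jig's -x), the face to strike. 31 mm above the bench; sticks out 34 mm from the plate's near edge when back, about 6 mm when tight. The wedge is steel, painted orange, 52 mm long, its top 48 mm above the bench.
- wedge3 (a joint): Travel (m) of nest 3's wedge, 0 = back, at most 0.042. It slides level, along the jig's +x turned 14 deg to the left; its tube-side face (parallel to x) stands 7 mm clear of a seated tube at 0, touches it at about 0.029, pushes a tube lying off the stops against them, and jams there. Friction about 5 N; no spring-back.
- wedge3_tail (a point): Centre of the flat tail face of wedge 3 (21 mm wide, 34 mm high, facing the robot along the jig's -x), the face to strike. 31 mm above the bench; sticks out 34 mm from the plate's near edge when back, about 6 mm when tight. The wedge is steel, painted orange, 52 mm long, its top 48 mm above the bench.
- tube1_c (a point): Centre of square steel tube 1 (40 x 40 mm, 120 mm long, 0.3 kg, dark grey, all alike; two or three are present). Its x axis runs along the tube. It lies on the bench to the robot's right with its centre 20 mm up; any of its four sides may be down.
- tube2_c (a point): Centre of square steel tube 2 (40 x 40 mm, 120 mm long, 0.3 kg, dark grey, all alike; two or three are present). Its x axis runs along the tube. It lies on the bench to the robot's right with its centre 20 mm up; any of its four sides may be down.
- tube3_c (a point): Centre of square steel tube 3 (40 x 40 mm, 120 mm long, 0.3 kg, dark grey, all alike; two or three are present). Its x axis runs along the tube. It lies on the bench to the robot's right with its centre 20 mm up; any of its four sides may be down.
- mat: Fixed black rubber mat, 220 (x) x 200 (y) x 3 mm; origin at the centre of its underside, on the bench.
- hammer_head (a point): Centre of the head of a soft-faced hammer (0.42 kg), 18 mm above what it lies on. The head is 110 mm long along the hammer's y, with a red face (30-36 mm across) at each end, 55 mm from this point; either may strike. The wooden handle runs along the hammer's -x to 139 mm from this point, 24 mm wide (y), 26 mm high (z).
- hammer_grip (a point): Point on the axis of the hammer's handle, 46 mm from the head's centre along the hammer's -x, 18 mm above what it lies on: the place to grip, near the centre of mass, across the 24 mm width. Axes as the hammer's.
- earth: Fixed copper earth terminal block, 70 x 70 x 30 mm, origin under its centre on the bench; carries the clamping screw and its red knob on top.
- screw (a joint): Angle (rad) of the terminal's screw, shown by the brass disc (54 mm across, black mark) under the red knob. Grows clockwise seen from above; 3.6 = fully tight, a hard stop. It stays where it is left.
- clutch (a joint): Slip (rad) of the red knob on the screw, same sense, through a torque-limiting friction clutch; 0 at the start. While the screw turns (about 0.06 N m) the knob takes it along and this stays put; once the screw is tight the clutch slips at about 0.25 N m and the knob turns on alone. 0.2 rad or more shows that it has let go.
- knob_grip (a point): On the upright axis of the red knob, 66 mm above the bench, at the height to grip. The grip is an upright bar 50 mm long along this point's x, 16 mm thick along its y and 34 mm high (from 48 to 82 mm above the bench), with a white line on its top; it turns clockwise from above to tighten.
- spray_c (a point): Bystander: yellow spray can, 60 mm across, 160 mm tall; centre half-way up.
- mug_c (a point): Bystander: blue mug, 80 mm across, 90 mm tall; centre half-way up.
- magnet_c (a point): Bystander: orange flat welding magnet, 90 x 90 x 20 mm; centre half-way up.

How it is judged:
On the way, in this order (a step that is already met when the one before it is completed fails the run):
1. every tube lies in a nest with its wedge driven tight (((x of tube1_c in the frame of nest1 between -0.01 and 0.01 m and y of tube1_c in the frame of nest1 between -0.003 and 0.003 m and z of tube1_c in the frame of nest1 between -0.003 and 0.003 m and angle between the x axis of tube1_c and the x axis of nest1, either way round below 0.05 rad and contact force between wedge1 and tube1 above 6 N) or (x of tube1_c in the frame of nest2 between -0.01 and 0.01 m and y of tube1_c in the frame of nest2 between -0.003 and 0.003 m and z of tube1_c in the frame of nest2 between -0.003 and 0.003 m and angle between the x axis of tube1_c and the x axis of nest2, either way round below 0.05 rad and contact force between wedge2 and tube1 above 6 N) or (x of tube1_c in the frame of nest3 between -0.01 and 0.01 m and y of tube1_c in the frame of nest3 between -0.003 and 0.003 m and z of tube1_c in the frame of nest3 between -0.003 and 0.003 m and angle between the x axis of tube1_c and the x axis of nest3, either way round below 0.05 rad and contact force between wedge3 and tube1 above 6 N)) and ((x of tube2_c in the frame of nest1 between -0.01 and 0.01 m and y of tube2_c in the frame of nest1 between -0.003 and 0.003 m and z of tube2_c in the frame of nest1 between -0.003 and 0.003 m and angle between the x axis of tube2_c and the x axis of nest1, either way round below 0.05 rad and contact force between wedge1 and tube2 above 6 N) or (x of tube2_c in the frame of nest2 between -0.01 and 0.01 m and y of tube2_c in the frame of nest2 between -0.003 and 0.003 m and z of tube2_c in the frame of nest2 between -0.003 and 0.003 m and angle between the x axis of tube2_c and the x axis of nest2, either way round below 0.05 rad and contact force between wedge2 and tube2 above 6 N) or (x of tube2_c in the frame of nest3 between -0.01 and 0.01 m and y of tube2_c in the frame of nest3 between -0.003 and 0.003 m and z of tube2_c in the frame of nest3 between -0.003 and 0.003 m and angle between the x axis of tube2_c and the x axis of nest3, either way round below 0.05 rad and contact force between wedge3 and tube2 above 6 N)) and ((x of tube3_c in the frame of nest1 between -0.01 and 0.01 m and y of tube3_c in the frame of nest1 between -0.003 and 0.003 m and z of tube3_c in the frame of nest1 between -0.003 and 0.003 m and angle between the x axis of tube3_c and the x axis of nest1, either way round below 0.05 rad and contact force between wedge1 and tube3 above 6 N) or (x of tube3_c in the frame of nest2 between -0.01 and 0.01 m and y of tube3_c in the frame of nest2 between -0.003 and 0.003 m and z of tube3_c in the frame of nest2 between -0.003 and 0.003 m and angle between the x axis of tube3_c and the x axis of nest2, either way round below 0.05 rad and contact force between wedge2 and tube3 above 6 N) or (x of tube3_c in the frame of nest3 between -0.01 and 0.01 m and y of tube3_c in the frame of nest3 between -0.003 and 0.003 m and z of tube3_c in the frame of nest3 between -0.003 and 0.003 m and angle between the x axis of tube3_c and the x axis of nest3, either way round below 0.05 rad and contact force between wedge3 and tube3 above 6 N))), for 0.2 s.
2. after that, the knob is turned until the screw is tight and the clutch slips (value of joint screw above 3.5 rad and value of joint clutch above 0.2 rad), for 0.2 s.
At the end, for the whole second after the job is handed in: Each tube lies in its own nest: 10 mm along, 3 mm across, 3 mm in height, 0.05 rad; its wedge presses it with over 6 N. Screw above 3.5 rad, clutch slipped over 0.2 rad. The hammer lies still and flat on the mat, head and grip point inside its outline (all of step 1 and all of step 2 and x of hammer_head in the frame of mat between -0.11 and 0.11 m and y of hammer_head in the frame of mat between -0.1 and 0.1 m and height (world z) of each of hammer_head, hammer_grip below 0.032 m and x of hammer_grip in the frame of mat between -0.11 and 0.11 m and y of hammer_grip in the frame of mat between -0.1 and 0.1 m and linear speed of hammer below 0.02 m/s); the robot touches nothing.
It fails at once if a wedge is pushed by the fingers or the arm instead of the hammer (contact force between any of the fingers, the arm and wedge1 above 2 N or contact force between any of the fingers, the arm and wedge2 above 2 N or contact force between any of the fingers, the arm and wedge3 above 2 N).
It fails at once if the spray is shifted by more than 3 cm or tipped (distance of spray_c from where it was at the start of the episode above 0.03 m or angle between spray_c's own z axis and vertical above 0.5 rad).
It fails at once if the mug is shifted by more than 3 cm or tipped (distance of mug_c from where it was at the start of the episode above 0.03 m or angle between mug_c's own z axis and vertical above 0.5 rad).
It fails at once if the magnet is shifted by more than 3 cm or tipped (distance of magnet_c from where it was at the start of the episode above 0.03 m or angle between magnet_c's own z axis and vertical above 0.5 rad).
Of tube1, tube2, tube3 only 2 to 3 are there at a start; the rules pass over those that are not, and their reading is None.
At some moment in a run one of hammer may be knocked a few centimetres aside while the robot is not near it.
Once in a run the grip may slacken for a moment while it holds something.
It also fails if it takes over 210 s, if anything falls off the work surface, if the arm or the gripper's body presses on something with over 40 N, if the wrist force passes 120 N, or if a joint passes its speed limit or range.

## Robot

A 6-joint arm with a two-finger parallel gripper is mounted at the origin on the work surface. World frame = base frame: x ahead of the robot, y to its left, z up, the work surface at z = 0. Lengths are in m, angles in rad, forces in N, time in s.
With the tool pointing down it reaches from about 0.3 to 0.75 m from the base axis. Payload 8.5 kg.
Tool frame: the origin (TCP) lies at the very end of the fingers, on their centre line; the grasp point (between the pads) lies 19 mm behind it; y points along the fingers, z is the direction in which the jaws open and shut, and the axes are right-handed (so a half turn about y gives the same grasp; the last joint's range is limited). The gripper opens to 88 mm and grips with 3 to 60 N. Pads are 18 mm wide; open, the fingers measure 123 mm over their backs; the gripper's body (75 mm by 187 mm) begins 45 mm behind the grasp point.
Start: joints at [-1.47, 0.381, 1.297, -0, 1.464, -0.215], TCP at [0.171, -0.523, 0.239] pointing down, gripper open.
Joint ranges: [-3.11, 3.11], [-0.89, 2.33], [0.22, 2.48], [-1.42, 4.56], [0.17, 2.85], [-2.88, 2.88]. Speed limits (rad/s): [2.39, 2.39, 3.14, 3.14, 3.14, 3.14].

## Interface

Orientations are given as a unit quaternion [x, y, z, w].
In Python, from cell import arm gives the robot as it stands.
- The arm moves only by the shell command python3 -m creep 'ROWS' [OPENING] [FORCE]. ROWS is JSON, a list that holds one entry, the list of rows, each a list of 6 numbers: the shift along the world's x, y, z in cm, then the turn, a rotation vector about the world's x, y, z in degrees. A call has 1 to 12 rows; each row is the pose to reach, as a shift and turn from the pose commanded when the call began; what a row does not reach only later rows make up. A row lasts 1/12 s, in which the tool goes at most 41.7 mm and 7.16 degrees, less where a joint would pass 70% of its speed; a pose out of reach is approached as far as the arm can. A call with a gripper value outside its range is refused whole. OPENING is the finger opening in cm, from 0 to 8.81, set as the call begins (- or left out, the last holds). The fingers move at their own pace and stop on an object; FORCE is the grip in N (left out, the last holds). Time passes only in rows, so rows that repeat a pose let the fingers close. It gives the time, the measured TCP pose, the force and the opening at its end, in the units of the state.
- arm.observe(): the state, without advancing time (a new reading comes with each control period).
- arm.capture(name): name is "scene" or "top"; returns a dict with "pixels" (400x640x3 uint8, red, green, blue), "fx", "fy", "cx", "cy" (pixels), "world_from_camera" (4x4, takes a point from camera to world coordinates). Camera axes: x right, y down, z forward; pixel columns grow to the right and rows downward; lengths in m; the calibration is good to about 2 mm. A picture is of the moment at which its call begins. There is no depth.
- arm.close_job(): hands the job in, once; it reports no verdict.
The state is a dict: "time_s": time; "joint_pos": joint angles; "dq": joint speeds; "effort": joint torques, N m; "position": TCP position; "eef_rot": TCP orientation; "ft_force": force on the tool from outside, world axes, zero at the start; "ft_torque": the same for the moment, N m; "opening": opening from 0.0 (shut) to 1.0 (fully open).
Only numpy, scipy, OpenCV 4.12 (cv2) and the standard library are available. Lean on these libraries where they do the work, as an engineer would, in place of code of your own. Each camera call takes 0.05 s, during which the arm holds its last target. There are 200 camera calls.

## Working session

There is one attempt and no reset: what is moved stays moved. The work goes in short steps, Python scripts to look and compute and a shell command to move; the robot and the scene stay as the last step left them, time stands still between calls to the robot, and variables do not carry over. Pictures are saved under pics/ and viewed, about 12 in all and at most 16, crops included, and the job is handed in when it is done.

```bash
ls; mkdir -p pics; cat > h.py <<'E'
import numpy as np, cv2
from cell import arm
def snap(n,f):
    c=arm.capture(n); cv2.imwrite(f'pics/{f}.png',c['pixels'][:,:,::-1]); np.savez(f'pics/{f}.npz',**c); return c
def ray(c,u,v,z):
    T=np.array(c['world_from_camera']); d=T[:3,:3]@np.array([(u-c['cx'])/c['fx'],(v-c['cy'])/c['fy'],1]); o=T[:3,3]
    return o+d*(z-o[2])/d[2]
def proj(c,p):
    T=np.array(c['world_from_camera']); q=T[:3,:3].T@(np.array(p)-T[:3,3]); return [c['fx']*q[0]/q[2]+c['cx'],c['fy']*q[1]/q[2]+c['cy']]
def load(f): return dict(np.load(f'pics/{f}.npz'))
E
python3 - <<'E'
from h import *
for n in('top','scene'):
    c=snap(n,n+'0'); print(n,c['fx'],c['cx'],c['cy'],np.round(c['world_from_camera'],3).tolist())
s=arm.observe(); print(s)
E
```

```text
pics
top 418.32614422273366 318.4423198972829 205.91767523985476 [[0.009, -0.99, 0.142, 0.395], [-1.0, -0.008, 0.011, 0.055], [-0.009, -0.142, -0.99, 1.445], [0.0, 0.0, 0.0, 1.0]]
scene 405.66848137024346 320.41227749042775 190.13476780843487 [[0.237, 0.79, -0.565, 1.263], [0.971, -0.195, 0.135, -0.108], [-0.003, -0.581, -0.814, 1.023], [0.0, 0.0, 0.0, 1.0]]
{'time_s': 0.1, 'joint_pos': array([-1.47028361e+00,  3.81129430e-01,  1.29812398e+00,  1.34600675e-05,
        1.46360071e+00, -2.15281907e-01]), 'dq': array([ 0.00203809,  0.00030362, -0.0015204 ,  0.00017649, -0.0005938 ,
        0.00033041]), 'effort': array([ 2.91853939e-03, -4.38655436e+01, -2.24913043e+01,  7.14193750e-02,
        3.42451979e-02, -6.72005785e-05]), 'position': array([ 0.17080067, -0.52255743,  0.23821965]), 'eef_rot': array([-0.11115607,  0.69875537, -0.69786539,  0.11121668]), 'ft_force': array([ 0.64801852, -0.49447109, -0.3668788 ]), 'ft_torque': array([0.03208622, 0.00596134, 0.01238335]), 'opening': 0.9952882605511801}
```

View pics/top0.png

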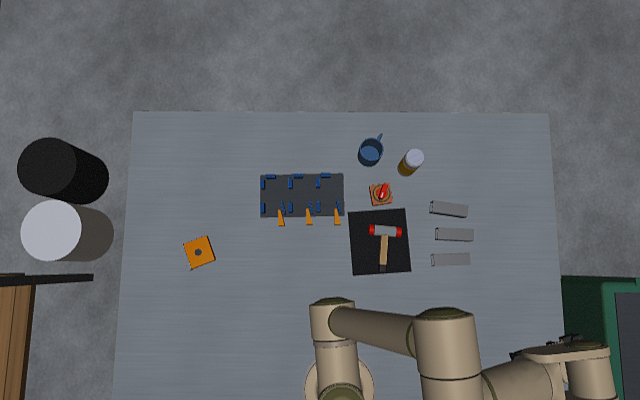

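View pics/scene0.png

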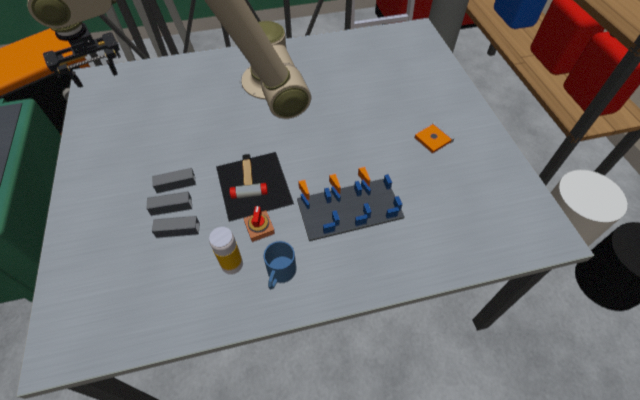

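Top view shows the jig around (302,195), hammer head (385,230), knob (381,193), tubes near (448,209), (454,234), (450,259), and magnet (199,252). The scene view agrees, and three tubes are present.

```bash
python3 - <<'E'
from h import *
c=load('top0'); d=load('scene0')
im=c['pixels'][130:290,250:480,::-1]; cv2.imwrite('pics/crop1.png',cv2.resize(im,None,fx=3.4,fy=3.4,interpolation=cv2.INTER_CUBIC))
def rects(c,mask,z,name,amin=20):
    n,_=cv2.findContours(mask.astype(np.uint8),cv2.RETR_EXTERNAL,cv2.CHAIN_APPROX_NONE),0
    for k in n[0]:
        if cv2.contourArea(k)<amin: continue
        r=cv2.minAreaRect(k); b=cv2.boxPoints(r)
        w=np.array([ray(c,u,v,z)[:2] for u,v in b]); ce=ray(c,*r[0],z)[:2]
        e=[w[1]-w[0],w[2]-w[1]]; L=[np.linalg.norm(x) for x in e]; l=e[int(np.argmax(L))]
        print(name,np.round(r[0],1),'c',np.round(ce,4),'L',np.round(sorted(L),3),'ang',round(float(np.degrees(np.arctan2(l[1],l[0]))),1))
for n,cc in(('top',c),('scene',d)):
    p=cc['pixels'].astype(int); hsv=cv2.cvtColor(cc['pixels'],cv2.COLOR_RGB2HSV).astype(int)
    H,S,V=hsv[...,0],hsv[...,1],hsv[...,2]
    roi=np.zeros(H.shape,bool)
    if n=='top': roi[120:285,170:490]=1
    else: roi[110:300,130:470]=1
    print(n)
    rects(cc,roi&(S>120)&(V>80)&((H<6)|(H>172)),.02,'red',10)
    rects(cc,roi&(S>120)&(V>80)&(H>=8)&(H<22),.048,'orange',10)
    rects(cc,roi&(S>120)&(H>100)&(H<125),.048,'blue',6)
    rects(cc,roi&(V<90)&(V>38)&(S<90),.012,'jig/dark',300)
    rects(cc,roi&(V<38),.003,'mat',300)
    print('pix tube/bench',hsv[209,448] if n=='top' else hsv[203,170],hsv[220,480] if n=='top' else hsv[220,150])
E
```

```text
top
red [398.5 231.5] c [ 0.5144 -0.203 ] L [0.017 0.031] ang 178.9
red [371.5 229. ] c [ 0.5222 -0.1113] L [0.017 0.034] ang -0.5
red [381.7 190.8] c [ 0.6547 -0.1476] L [0.033 0.051] ang -6.2
orange [198.6 251.9] c [0.4384 0.4677] L [0.083 0.089] ang -157.9
orange [280.5 217.5] c [0.5559 0.1973] L [0.017 0.051] ang -178.8
orange [336.7 216.1] c [0.5621 0.0083] L [0.017 0.055] ang -173.6
orange [308.5 216. ] c [0.5618 0.1032] L [0.017 0.054] ang -179.3
orange [385.  196.7] c [ 0.6295 -0.1546] L [0.013 0.039] ang -37.8
orange [375.9 194.8] c [ 0.6356 -0.124 ] L [0.038 0.069] ang -177.0
orange [389.3 193.5] c [ 0.6405 -0.1691] L [0.026 0.07 ] ang -9.6
blue [290. 207.] c [0.5919 0.166 ] L [0.014 0.034] ang -179.0
blue [262.5 207. ] c [0.5911 0.2589] L [0.017 0.034] ang -178.4
blue [317.7 206.1] c [0.5957 0.0726] L [0.013 0.035] ang -173.2
blue [310.6 207.3] c [0.5913 0.0966] L [0.011 0.044] ang -170.0
blue [282.5 207.6] c [0.5895 0.1912] L [0.008 0.046] ang -163.0
blue [338.3 206.5] c [0.5947 0.0031] L [0.009 0.045] ang -168.7
blue [262. 184.] c [0.6702 0.2629] L [0.014 0.035] ang -178
[... 1233 characters left out ...]
32] L [0.079 0.12 ] ang 1.1
blue [331.7 222.6] c [0.7017 0.0583] L [0.036 0.076] ang 137.0
blue [363.6 215.3] c [0.6999 0.1518] L [0.033 0.081] ang 136.3
blue [394.3 208.1] c [0.6977 0.2444] L [0.031 0.079] ang 135.9
blue [304.9 200.7] c [0.6118 0.0016] L [0.012 0.053] ang 14.5
blue [327.5 195. ] c [0.6079 0.07  ] L [0.015 0.05 ] ang -14.5
blue [335.3 193.6] c [0.6086 0.0935] L [0.014 0.049] ang 15.5
blue [362.5 188. ] c [0.6082 0.177 ] L [0.045 0.051] ang -17.8
blue [387.5 181.5] c [0.6031 0.2569] L [0.021 0.049] ang -19.5
jig/dark [350.2 208.2] c [0.6461 0.1302] L [0.158 0.312] ang 92.6
mat [253.4 185.1] c [ 0.4858 -0.1369] L [0.208 0.216] ang 1.3
pix tube/bench [110  14 108] [104  22 153]
```

View pics/crop1.png

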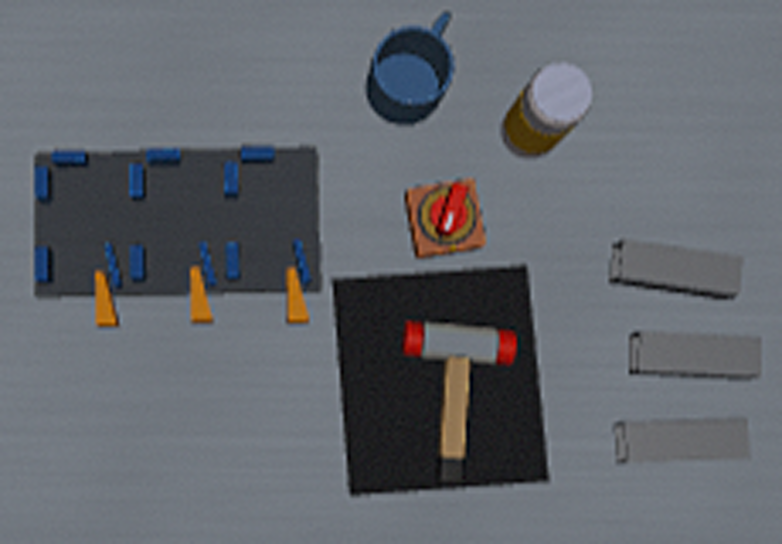

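Crop at 3.4x (offset 250,130) shows the jig nests with stops, wedges back at left, the hammer on the mat with its handle towards the robot, and the tubes lying roughly along y. Tube top-face centres are about (450,208.5), (456,234.5) and (452,259.5) px.

```bash
python3 - <<'E'
from h import *
from scipy.spatial.transform import Rotation as R
s=arm.observe(); print('tool axes (cols x,y,z)\n',np.round(R.from_quat(s['eef_rot']).as_matrix(),3))
c=load('top0'); hsv=cv2.cvtColor(c['pixels'],cv2.COLOR_RGB2HSV).astype(int)
S,V=hsv[...,1],hsv[...,2]
roi=np.zeros(S.shape,bool); roi[195:275,425:480]=1
m=(roi&(S<19)&(V>75)).astype(np.uint8); m=cv2.morphologyEx(m,cv2.MORPH_OPEN,np.ones((3,3)))
for k in cv2.findContours(m,cv2.RETR_EXTERNAL,cv2.CHAIN_APPROX_NONE)[0]:
    if cv2.contourArea(k)<100: continue
    r=cv2.minAreaRect(k); b=cv2.boxPoints(r); w=np.array([ray(c,*p,.04)[:2] for p in b]); e=[w[1]-w[0],w[2]-w[1]]; L=[np.linalg.norm(x) for x in e]; l=e[int(np.argmax(L))]
    print('mask',np.round(r[0],1),np.round(ray(c,*r[0],.04)[:2],4),np.round(L,3),round(float(np.degrees(np.arctan2(l[1],l[0]))%180),1))
for p in((450.3,208.5),(455.9,234.4),(452.1,259.4)): print('eye',np.round(ray(c,*p,.04)[:2],4))
E
```

```text
tool axes (cols x,y,z)
 [[-0.951 -0.     0.311]
 [-0.311  0.001 -0.951]
 [-0.    -1.    -0.001]]
mask [450.  259.5] [ 0.421  -0.3685] [0.126 0.036] 90.5
mask [454.1 233.6] [ 0.5073 -0.3851] [0.038 0.128] 87.3
mask [449.  208.2] [ 0.5932 -0.3711] [0.039 0.126] 82.4
eye [ 0.5921 -0.3756]
eye [ 0.5046 -0.3912]
eye [ 0.4214 -0.3755]
```

```bash
python3 -m creep '[[[4,1.4,0,0,0,7],[8,2.8,0,0,0,14],[12,4.2,0,0,0,21],[16,5.6,0,0,0,28],[20,7,0,0,0,35],[24,8.4,0,0,0,42],[28,9.8,-2,0,0,49],[32,11.2,-4,0,0,56],[36,12.7,-6,0,0,63],[40,14.2,-8,0,0,64.4],[42.2,14.9,-10,0,0,64.4],[42.2,14.9,-10,0,0,64.4]]]' 8.8
python3 - <<'E'
from h import *
s=arm.observe(); print(s['position'],s['time_s']); snap('scene','s1')
im=cv2.imread('pics/s1.png')[100:300,100:330]; cv2.imwrite('pics/s1c.png',cv2.resize(im,None,fx=3,fy=3,interpolation=cv2.INTER_CUBIC))
E
```

```text
time_s: 1.1
position: [0.5955, -0.3704, 0.1341]
eef_rot: [-0.467, 0.533, -0.529, 0.467]
ft_force: [-0.2, -0.5, -0.8]
opening: 1.0
[ 0.59545598 -0.37038718  0.13413244] 1.1
```

View pics/s1c.png

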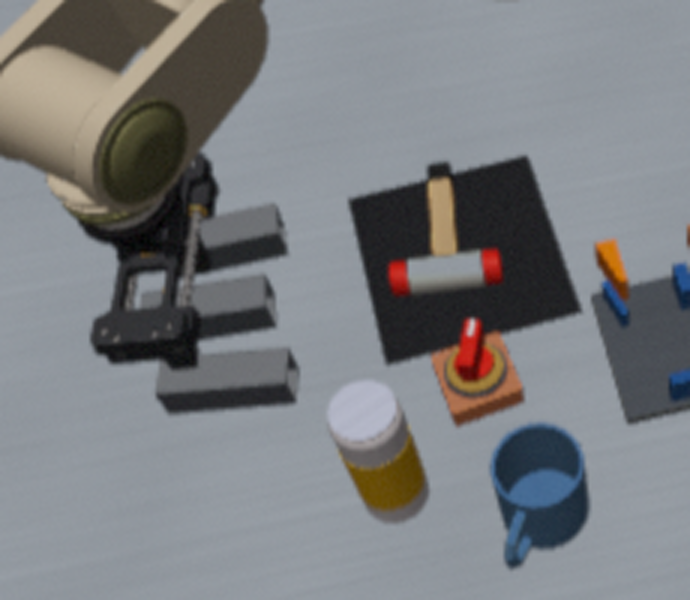

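The gripper hovers over the farthest tube, with the hammer and bystanders unchanged. I'll narrow the opening to clear the neighbouring tube, then descend and grip.

```bash
python3 -m creep '[[[0,0,-2,0,0,0],[0,0,-4,0,0,0],[0,0,-6,0,0,0],[0,0,-8.5,0,0,0],[0,0,-11,0,0,0],[0,0,-12.8,0,0,0],[0,0,-12.8,0,0,0],[0,0,-12.8,0,0,0]]]' 7 && python3 -m creep '[[[0,0,0,0,0,0],[0,0,0,0,0,0],[0,0,0,0,0,0],[0,0,0,0,0,0],[0,0,0,0,0,0],[0,0,0,0,0,0],[0,0,0,0,0,0],[0,0,0,0,0,0]]]' 3 50 && python3 -m creep '[[[0,0,2,0,0,0],[0,0,5,0,0,0],[0,0,9,0,0,0],[0,0,13,0,0,0],[0,0,17,0,0,0],[0,0,20,0,0,0],[0,0,20,0,0,0],[0,0,20,0,0,0],[0,0,20,0,0,0]]]'
```

```text
time_s: 1.82
position: [0.592, -0.3746, 0.0112]
eef_rot: [-0.466, 0.532, -0.532, 0.466]
ft_force: [0.2, -0.0, 0.6]
opening: 0.797
time_s: 2.48
position: [0.5931, -0.374, 0.0116]
eef_rot: [0.466, -0.531, 0.532, -0.466]
ft_force: [-0.3, -0.0, 6.8]
opening: 0.448
time_s: 3.23
position: [0.5922, -0.3733, 0.2083]
eef_rot: [-0.466, 0.533, -0.53, 0.466]
ft_force: [0.2, 0.3, -2.5]
opening: 0.449
```

```bash
python3 -m creep '[[[0,4,0,0,0,-6],[0.2,8,0,0,0,-12],[0.4,12,0,0,0,-18],[0.6,16,0,0,0,-24],[0.8,20,0,0,0,-30],[1,24,0,0,0,-36],[1.2,28,0,0,0,-42],[1.5,32,0,0,0,-48],[1.8,36,0,0,0,-54],[2.1,40,0,0,0,-60],[2.4,44,0,0,0,-66],[2.6,48,0,0,0,-72]]]' && python3 -m creep '[[[0.2,4,0,0,0,-6],[0.5,8,0,0,0,-8.6],[0.8,11,-1,0,0,-8.6],[0.8,12.8,-4,0,0,-8.6],[0.8,12.8,-8,0,0,-8.6],[0.8,12.8,-12,0,0,-8.6],[0.8,12.8,-14,0,0,-8.6],[0.8,12.8,-14,0,0,-8.6],[0.8,12.8,-14,0,0,-8.6],[0.8,12.8,-14,0,0,-8.6]]]' && python3 -m creep '[[[0,0,-1,0,0,0],[0,0,-2,0,0,0],[0,0,-3,0,0,0],[0,0,-3.8,0,0,0],[0,0,-4.4,0,0,0],[0,0,-4.6,0,0,0],[0,0,-4.6,0,0,0],[0,0,-4.6,0,0,0]]]'
```

```text
time_s: 4.23
position: [0.6179, 0.1082, 0.2081]
eef_rot: [-0.065, 0.704, -0.704, 0.061]
ft_force: [1.3, -0.4, -1.9]
opening: 0.452
time_s: 5.07
position: [0.6274, 0.2342, 0.0717]
eef_rot: [-0.011, 0.707, -0.707, 0.012]
ft_force: [-0.6, 0.1, -2.3]
opening: 0.451
time_s: 5.73
position: [0.627, 0.2342, 0.0249]
eef_rot: [-0.011, 0.707, -0.707, 0.012]
ft_force: [1.2, -0.5, -0.9]
opening: 0.452
```

```bash
python3 -m creep '[[[0,0,-0.1,0,0,0],[0,0,-0.1,0,0,0],[0,0,-0.1,0,0,0],[0,0,-0.1,0,0,0],[0,0,-0.1,0,0,0]]]' 5.8 && python3 -m creep '[[[0,0,2,0,0,0],[0,0,6,0,0,0],[0,0,10,0,0,0],[0,-4,14,0,0,0],[0,-8,16,0,0,0],[0,-12,18,0,0,0],[0,-16,18,0,0,0],[0,-20,18,0,0,0],[0,-24,18,0,0,0],[0,-28,18,0,0,0],[0,-32,18,0,0,0],[0,-36,18,0,0,0]]]' 7 && python3 - <<'E'
from h import *
c=snap('top','t2'); snap('scene','s2')
im=c['pixels'][150:270,250:470,::-1]; cv2.imwrite('pics/t2c.png',cv2.resize(im,None,fx=3.6,fy=3.6,interpolation=cv2.INTER_CUBIC))
E
```

```text
time_s: 6.15
position: [0.6269, 0.2342, 0.024]
eef_rot: [-0.012, 0.707, -0.707, 0.012]
ft_force: [-0.4, -0.5, -0.0]
opening: 0.657
time_s: 7.15
position: [0.6264, -0.1192, 0.2041]
eef_rot: [0.012, -0.707, 0.707, -0.012]
ft_force: [0.5, -0.3, -0.1]
opening: 0.794
```

View pics/t2c.png

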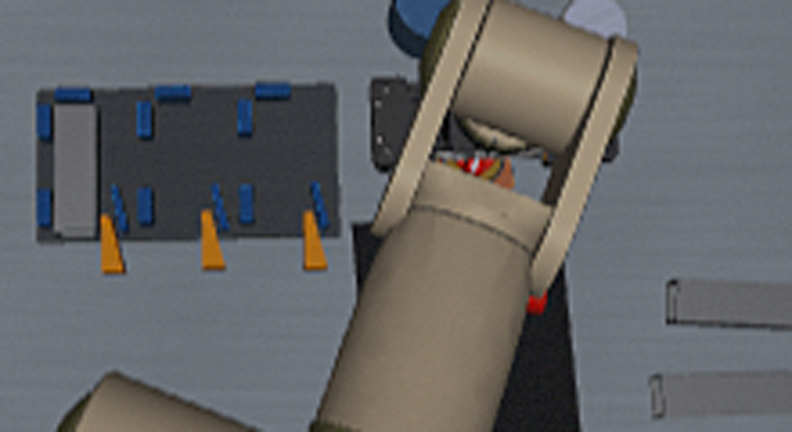

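Tube 1 lies flat in the left nest: the top face at crop x 55-98, y 104-236 is parallel to the stops, about 3 mm short of both. Next is the second tube.

```bash
python3 -m creep '[[[-1,-2.5,0,0,0,7],[-2,-5,0,0,0,14],[-3,-7.5,0,0,0,21],[-4,-10,0,0,0,28],[-5,-12.5,0,0,0,35],[-6,-15,0,0,0,42],[-7,-17.5,0,0,0,49],[-8,-20,0,0,0,56],[-9,-22.5,-2,0,0,63],[-10.5,-24.5,-5,0,0,70],[-12.1,-26.4,-8,0,0,77],[-12.1,-26.4,-10,0,0,84]]]' 7 && python3 -m creep '[[[0,0,0,0,0,1.6],[0,0,0,0,0,1.6],[0,0,-2.5,0,0,1.6],[0,0,-5,0,0,1.6],[0,0,-7,0,0,1.6],[0,0,-9,0,0,1.6],[0,0,-9,0,0,1.6],[0,0,-9,0,0,1.6]]]' && python3 -m creep '[[[0,0,0,0,0,0],[0,0,0,0,0,0],[0,0,0,0,0,0],[0,0,0,0,0,0],[0,0,0,0,0,0],[0,0,0,0,0,0],[0,0,0,0,0,0],[0,0,0,0,0,0]]]' 3 50 && python3 -m creep '[[[0,0,2,0,0,0],[0,0,5,0,0,0],[0,0,9,0,0,0],[0,0,13,0,0,0],[0,0,17,0,0,0],[0,0,19,0,0,0],[0,0,19,0,0,0],[0,0,19,0,0,0]]]'
```

```text
time_s: 8.25
position: [0.5032, -0.383, 0.1012]
eef_rot: [-0.483, 0.518, -0.516, 0.482]
ft_force: [-0.4, -1.3, -0.3]
opening: 0.792
time_s: 8.92
position: [0.5063, -0.3807, 0.0142]
eef_rot: [-0.489, 0.511, -0.511, 0.489]
ft_force: [0.3, 0.5, 0.6]
opening: 0.794
time_s: 9.58
position: [0.5064, -0.3814, 0.0146]
eef_rot: [0.489, -0.51, 0.511, -0.489]
ft_force: [1.2, 0.2, 5.8]
opening: 0.447
time_s: 10.25
position: [0.5055, -0.3809, 0.2031]
eef_rot: [-0.489, 0.511, -0.511, 0.489]
ft_force: [-0.3, -0.3, -3.6]
opening: 0.446
```

```bash
python3 -m creep '[[[1,4,0,0,0,-7],[2,8,0,0,0,-14],[3,12,0,0,0,-21],[4,16,0,0,0,-28],[5,20,0,0,0,-35],[6,24,0,0,0,-42],[7,28,0,0,0,-49],[8,32,0,0,0,-56],[9,36,0,0,0,-63],[10,40,0,0,0,-70],[11,43.5,0,0,0,-77],[12,47,0,0,0,-81]]]' && python3 -m creep '[[[0.6,2.5,-1,0,0,-4.6],[1.3,5,-3,0,0,-4.6],[1.3,5,-6,0,0,-4.6],[1.3,5,-9,0,0,-4.6],[1.3,5,-12,0,0,-4.6],[1.3,5,-12.5,0,0,-4.6],[1.3,5,-12.5,0,0,-4.6],[1.3,5,-12.5,0,0,-4.6]]]'
```

```text
time_s: 11.25
position: [0.623, 0.0836, 0.2004]
eef_rot: [-0.04, 0.706, -0.706, 0.036]
ft_force: [1.4, 0.1, -2.9]
opening: 0.448
time_s: 11.92
position: [0.6369, 0.1317, 0.0787]
eef_rot: [0.012, -0.707, 0.707, -0.011]
ft_force: [0.4, 0.5, -3.1]
opening: 0.451
```

```bash
python3 -m creep '[[[0.15,0.8,0,0,0,0],[0.15,0.8,-1,0,0,0],[0.15,0.8,-2,0,0,0],[0.15,0.8,-3,0,0,0],[0.15,0.8,-4,0,0,0],[0.15,0.8,-4.7,0,0,0],[0.15,0.8,-5,0,0,0],[0.15,0.8,-5,0,0,0],[0.15,0.8,-5,0,0,0]]]'
```

```text
time_s: 12.67
position: [0.6385, 0.1398, 0.0288]
eef_rot: [-0.012, 0.707, -0.707, 0.012]
ft_force: [0.3, -0.3, -3.1]
opening: 0.452
```

```bash
python3 -m creep '[[[0,0,-0.1,0,0,0],[0,0,-0.2,0,0,0],[0,0,-0.2,0,0,0],[0,0,-0.2,0,0,0]]]' && python3 -m creep '[[[0,0,0,0,0,0],[0,0,0,0,0,0],[0,0,0,0,0,0],[0,0,0,0,0,0],[0,0,0,0,0,0],[0,0,3,0,0,0],[0,0,7,0,0,0],[0,0,11,0,0,0],[0,0,15,0,0,0],[-1,-2,18,0,0,7],[-2,-5,18,0,0,14],[-4,-8.5,18,0,0,21]]]' 5.8 && python3 -m creep '[[[-1.5,-3.7,0,0,0,7],[-3,-7.4,0,0,0,14],[-4.5,-11,0,0,0,21],[-6,-14.7,0,0,0,28],[-7.5,-18.4,0,0,0,35],[-9,-22,0,0,0,42],[-10.5,-25.7,0,0,0,49],[-12,-29.4,0,0,0,56],[-13.5,-33,0,0,0,63],[-15,-36.7,0,0,0,68],[-16.5,-40,0,0,0,68],[-17.8,-42.9,0,0,0,68]]]' 7 && python3 -m creep '[[[0,0,-2,0,0,0],[0,0,-5,0,0,0],[0,0,-8,0,0,0],[0,0,-8,0,0,0],[0,0,-8,0,0,0]]]' && python3 - <<'E'
from h import *
c=snap('top','t3'); snap('scene','s3'); s=arm.observe(); print(s['position'])
a=c['pixels'][150:240,250:350,::-1]; cv2.imwrite('pics/t3c.png',cv2.resize(a,None,fx=6,fy=6,interpolation=cv2.INTER_CUBIC))
E
```

```text
time_s: 13.0
position: [0.6384, 0.1399, 0.0269]
eef_rot: [-0.012, 0.707, -0.707, 0.012]
ft_force: [1.5, -0.2, -2.7]
opening: 0.453
time_s: 14.0
position: [0.5992, 0.0548, 0.2087]
eef_rot: [0.141, -0.692, 0.693, -0.145]
ft_force: [0.7, -0.7, -1.6]
opening: 0.658
time_s: 15.0
position: [0.4199, -0.3743, 0.207]
eef_rot: [0.505, -0.495, 0.496, -0.505]
ft_force: [0.3, -0.8, -0.2]
opening: 0.793
time_s: 15.42
position: [0.4208, -0.3724, 0.1265]
eef_rot: [-0.504, 0.497, -0.495, 0.504]
ft_force: [-0.5, 0.2, 0.6]
opening: 0.792
[ 0.4216471  -0.37321967  0.12861531]
```

View pics/t3c.png

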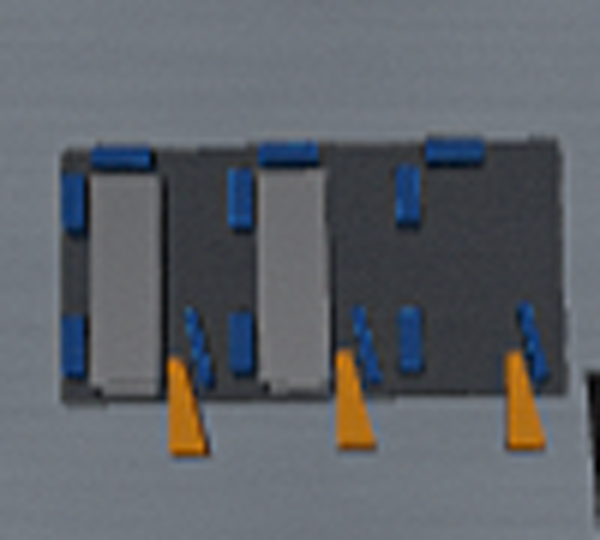

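Tubes sit flat in the left and middle nests (crop x 92-160 and 260-328), parallel and 2-4 mm from their end stops. The third tube comes next.

```bash
python3 -m creep '[[[0,0,-3,0,0,0],[0,0,-6,0,0,0],[0,0,-9,0,0,0],[0,0,-11.4,0,0,0],[0,0,-11.4,0,0,0],[0,0,-11.4,0,0,0]]]' && python3 -m creep '[[[0,0,0,0,0,0],[0,0,0,0,0,0],[0,0,0,0,0,0],[0,0,0,0,0,0],[0,0,0,0,0,0],[0,0,0,0,0,0],[0,0,0,0,0,0],[0,0,0,0,0,0]]]' 3 50 && python3 -m creep '[[[0,0,2,0,0,0],[0,0,5,0,0,0],[0,0,9,0,0,0],[0,0,13,0,0,0],[0,0,17,0,0,0],[0,0,19,0,0,0],[0,0,19,0,0,0],[0,0,19,0,0,0]]]'
```

```text
time_s: 16.02
position: [0.4216, -0.3731, 0.0139]
eef_rot: [0.504, -0.496, 0.496, -0.504]
ft_force: [0.1, 0.1, 0.3]
opening: 0.794
time_s: 16.68
position: [0.4217, -0.3732, 0.0138]
eef_rot: [0.504, -0.495, 0.497, -0.504]
ft_force: [1.8, 0.9, 5.3]
opening: 0.444
time_s: 17.35
position: [0.4208, -0.3724, 0.2024]
eef_rot: [0.504, -0.496, 0.496, -0.504]
ft_force: [-0.5, 0.2, -4.6]
opening: 0.45
```

```bash
python3 -m creep '[[[1.7,3.4,0,0,0,-7],[3.4,6.8,0,0,0,-14],[5.1,10.2,0,0,0,-21],[6.8,13.6,0,0,0,-28],[8.5,17,0,0,0,-35],[10.2,20.4,0,0,0,-42],[12,23.8,0,0,0,-49],[14,27.2,0,0,0,-56],[16,30.6,0,0,0,-63],[18,34,0,0,0,-70],[19.5,37.4,0,0,0,-77],[21,40.8,0,0,0,-84]]]' && python3 -m creep '[[[0.1,0.9,0,0,0,-5.1],[0.1,0.9,-3,0,0,-5.1],[0.1,0.9,-6,0,0,-5.1],[0.1,0.9,-9,0,0,-5.1],[0.1,0.9,-12,0,0,-5.1],[0.1,0.9,-12.5,0,0,-5.1],[0.1,0.9,-12.5,0,0,-5.1],[0.1,0.9,-12.5,0,0,-5.1]]]'
```

```text
time_s: 18.35
position: [0.6299, 0.0351, 0.1993]
eef_rot: [-0.066, 0.705, -0.704, 0.062]
ft_force: [1.2, -0.0, -3.2]
opening: 0.452
time_s: 19.02
position: [0.6313, 0.0422, 0.0777]
eef_rot: [-0.035, 0.706, -0.706, 0.035]
ft_force: [1.6, -0.3, -3.0]
opening: 0.449
```

```bash
python3 -m creep '[[[0.15,0.2,0,0,0,-3.8],[0.15,0.2,0,0,0,-3.8],[0.15,0.2,-1,0,0,-3.8],[0.15,0.2,-2,0,0,-3.8],[0.15,0.2,-3,0,0,-3.8],[0.15,0.2,-4,0,0,-3.8],[0.15,0.2,-4.7,0,0,-3.8],[0.15,0.2,-5.1,0,0,-3.8],[0.15,0.2,-5.1,0,0,-3.8],[0.15,0.2,-5.1,0,0,-3.8]]]'
```

```text
time_s: 19.85
position: [0.6328, 0.0443, 0.0266]
eef_rot: [0.012, -0.707, 0.707, -0.012]
ft_force: [0.1, -0.4, -2.7]
opening: 0.449
```

```bash
python3 -m creep '[[[0,0,-0.1,0,0,0],[0,0,-0.1,0,0,0],[0,0,-0.1,0,0,0],[0,0,-0.1,0,0,0],[0,0,-0.1,0,0,0],[0,0,3,0,0,0],[0,0,7,0,0,0],[0,0,11,0,0,0],[0,0,15,0,0,0],[-3,2,18,0,0,0],[-6,4,18,0,0,0],[-9,6,18,0,0,0]]]' 5.8 && python3 -m creep '[[[-2,3.5,0,0,0,0],[-4,7,0,0,0,0],[-6,10.5,0,0,0,0],[-8,14,0,0,0,0],[-10,17.5,0,0,0,0],[-12,20,0,0,0,0],[-12,20,0,0,0,0]]]' && python3 - <<'E'
from h import *
c=snap('top','t4'); d=snap('scene','s4')
a=cv2.resize(c['pixels'][150:280,290:430,::-1],None,fx=5,fy=5,interpolation=cv2.INTER_CUBIC)
cv2.imwrite('pics/t4c.png',a)
for n,cc in(('top',c),('scene',d)):
    hsv=cv2.cvtColor(cc['pixels'],cv2.COLOR_RGB2HSV).astype(int); H,S,V=hsv[...,0],hsv[...,1],hsv[...,2]
    roi=np.zeros(H.shape,bool)
    if n=='top': roi[150:285,340:430]=1
    else: roi[150:250,200:300]=1
    m=(roi&(S>120)&(V>80)&((H<6)|(H>172))).astype(np.uint8)
    for k in cv2.findContours(m,cv2.RETR_EXTERNAL,cv2.CHAIN_APPROX_NONE)[0]:
        if cv2.contourArea(k)<8: continue
        M=cv2.moments(k); p=(M['m10']/M['m00'],M['m01']/M['m00']); print(n,np.round(p,1),[np.round(ray(cc,*p,z)[:2],4) for z in(.021,.039,.07)])
E
```

```text
time_s: 20.85
position: [0.542, 0.1048, 0.2089]
eef_rot: [0.01, -0.707, 0.707, -0.013]
ft_force: [0.5, 1.0, -0.1]
opening: 0.661
time_s: 21.43
position: [0.4193, 0.3078, 0.2071]
eef_rot: [-0.014, 0.707, -0.707, 0.013]
ft_force: [0.8, -0.1, -0.4]
opening: 0.66
top [398.7 231.7] [array([ 0.5138, -0.2035]), array([ 0.5123, -0.2002]), array([ 0.5097, -0.1946])]
top [371.3 228.9] [array([ 0.5224, -0.1104]), array([ 0.5208, -0.1083]), array([ 0.518 , -0.1047])]
top [382.1 191.5] [array([ 0.6521, -0.1488]), array([ 0.6489, -0.1462]), array([ 0.6433, -0.1417])]
scene [257.1 217.9] [array([ 0.6192, -0.143 ]), array([ 0.6308, -0.1423]), array([ 0.6507, -0.1413])]
scene [232.2 191.9] [array([ 0.5098, -0.2024]), array([ 0.5233, -0.2007]), array([ 0.5466, -0.1978])]
scene [263.5 187.9] [array([ 0.5176, -0.1079]), array([ 0.531 , -0.1079]), array([ 0.554 , -0.1079])]
```

View pics/t4c.png

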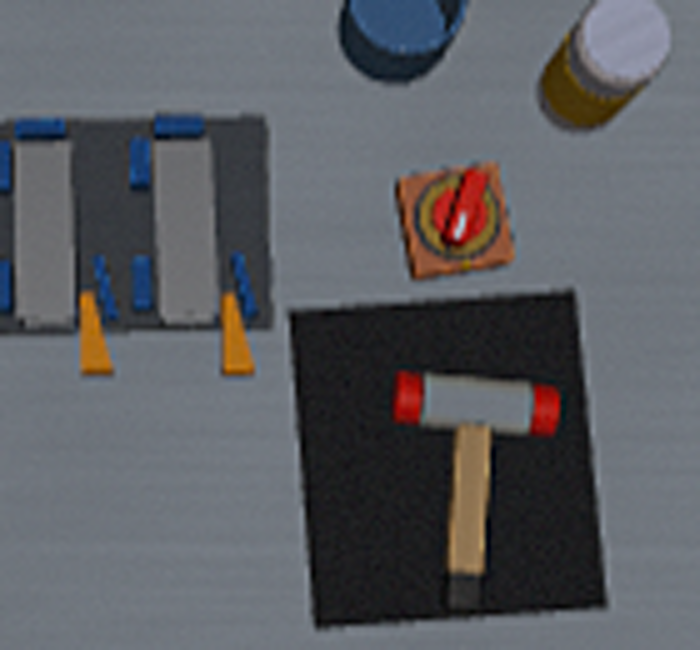

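Tubes are in the middle and right nests as well. The hammer head lies at crop (478,404) with its handle down to (465,605); the knob is at (462,207).

```bash
python3 -m creep '[[[0.5,-4,0,0,0,0],[1,-8,0,0,0,0],[1.5,-12,0,0,0,0],[2,-16,0,0,0,0],[2.5,-20,0,0,0,0],[3,-24,0,0,0,0],[3.5,-28,0,0,0,0],[4,-32,0,0,0,-3],[4.5,-36,-2,0,0,-6],[5,-40,-5,0,0,-6],[5.3,-44,-8,0,0,-6],[5.3,-46,-10,0,0,-6]]]' 6 && python3 -m creep '[[[0,0,0,0,0,0],[0,0,0,0,0,0],[0,0,0,0,0,0]]]'
```

```text
time_s: 22.53
position: [0.4755, -0.1544, 0.1107]
eef_rot: [-0.027, -0.706, 0.707, 0.026]
ft_force: [0.6, -0.1, 0.7]
opening: 0.678
time_s: 22.78
position: [0.4754, -0.1512, 0.1117]
eef_rot: [-0.026, -0.707, 0.707, 0.026]
ft_force: [0.0, -0.3, 0.1]
opening: 0.683
```

```bash
python3 -m creep '[[[-0.3,0,-3,0,0,0],[-0.3,0,-6,0,0,0],[-0.3,0,-8,0,0,0],[-0.3,0,-9.5,0,0,0],[-0.3,0,-10.3,0,0,0],[-0.3,0,-10.3,0,0,0],[-0.3,0,-10.3,0,0,0]]]' && python3 -m creep '[[[0,0,0,0,0,0],[0,0,0,0,0,0],[0,0,0,0,0,0],[0,0,0,0,0,0],[0,0,0,0,0,0],[0,0,0,0,0,0],[0,0,0,0,0,0],[0,0,0,0,0,0],[0,0,0,0,0,0]]]' 1 60 && python3 -m creep '[[[0,0,1,0,0,0],[0,0,3,0,0,0],[0,0,6,0,0,0],[0,0,9,0,0,0],[0,0,12,0,0,0],[0,0,12,0,0,0],[0,0,12,0,0,0]]]'
```

```text
time_s: 23.37
position: [0.4731, -0.1505, 0.0093]
eef_rot: [-0.026, -0.706, 0.707, 0.025]
ft_force: [0.2, 0.3, 0.3]
opening: 0.686
time_s: 24.12
position: [0.4724, -0.1506, 0.0083]
eef_rot: [0.025, 0.707, -0.707, -0.026]
ft_force: [-1.2, 1.1, 2.5]
opening: 0.264
time_s: 24.7
position: [0.4724, -0.1507, 0.1283]
eef_rot: [-0.026, -0.706, 0.707, 0.025]
ft_force: [-0.0, -0.3, -5.1]
opening: 0.263
```

```bash
python3 - <<'E'
from h import *
c=load('t4'); d=load('s4')
for n,cc in(('top',c),('scene',d)):
    hsv=cv2.cvtColor(cc['pixels'],cv2.COLOR_RGB2HSV).astype(int); H,S,V=hsv[...,0],hsv[...,1],hsv[...,2]
    m=((S>120)&(V>80)&(H>=8)&(H<22)); roi=np.zeros(H.shape,bool)
    if n=='top': roi[200:235,265:350]=1
    else: roi[160:205,290:380]=1
    m=(m&roi).astype(np.uint8)
    for k in cv2.findContours(m,cv2.RETR_EXTERNAL,cv2.CHAIN_APPROX_NONE)[0]:
        if cv2.contourArea(k)<20: continue
        k=k[:,0]; 
        if n=='top':
            v=k[:,1].max(); u=k[np.abs(k[:,1]-v)<=2][:,0]
            print(n,'tail bottom row',v,'u',u.min(),u.max(),np.round(ray(c,(u.min()+u.max()+1)/2-.5,v-.5,.048),4), 'lower',np.round(ray(c,(u.min()+u.max())/2,v+.5,.014),4))
        else:
            v=k[:,1].min(); u=k[k[:,1]<=v+1][:,0]; print(n,v,u.mean(),np.round(ray(d,u.mean(),v-.5,.048),4))
E
```

```text
top tail bottom row 225 u 278 283 [0.5323 0.1968 0.048 ] lower [0.5322 0.2002 0.014 ]
top tail bottom row 224 u 335 340 [0.5372 0.0056 0.048 ] lower [0.5372 0.0044 0.014 ]
top tail bottom row 224 u 306 311 [0.5365 0.1029 0.048 ] lower [0.5364 0.104  0.014 ]
scene 180 301.85714285714283 [0.5343 0.0091 0.048 ]
scene 174 332.85714285714283 [0.5345 0.1056 0.048 ]
scene 167 361.85714285714283 [0.5295 0.1992 0.048 ]
```

```bash
python3 -m creep '[[[-1,1,0,0,0,7],[-2,2,0,0,0,14],[-3,3,0,0,0,21],[-3.5,4,0,0,0,28],[-3.5,5,0,0,0,35],[-3.5,6,0,0,0,42],[-3.5,7,0,0,0,49],[-3.5,8,0,0,0,56],[-3.5,9,0,0,0,63],[-3.5,10,0,0,0,70],[-3.5,10.5,0,0,0,77],[-3.5,10.5,0,0,0,84]]]' && python3 -m creep '[[[0,0,0,0,0,7],[0,0,0,0,0,12.1],[0,0,0,0,0,12.1],[0,0,0,0,0,12.1],[0,0,0,0,0,12.1]]]'
```

```text
time_s: 25.7
position: [0.4362, -0.0444, 0.126]
eef_rot: [-0.457, 0.542, -0.539, 0.455]
ft_force: [1.1, 0.2, -5.0]
opening: 0.264
time_s: 26.12
position: [0.437, -0.0456, 0.1272]
eef_rot: [0.508, -0.493, 0.491, -0.507]
ft_force: [-0.7, 0.2, -4.9]
opening: 0.267
```

```bash
python3 -m creep '[[[0,0.9,-3,0,0,0],[0,0.9,-6,0,0,0],[1,0.9,-9,0,0,0],[2,0.9,-10.7,0,0,0],[2.9,0.9,-10.7,0,0,0],[2.9,0.9,-10.7,0,0,0],[2.9,0.9,-10.7,0,0,0]]]' && python3 - <<'E'
from h import *
c=snap('top','t5'); d=snap('scene','s5')
a=cv2.resize(c['pixels'][180:260,270:390,::-1],None,fx=6.6,fy=6.6,interpolation=cv2.INTER_CUBIC)[:300]
a=cv2.resize(c['pixels'][200:260,290:390,::-1],None,fx=6,fy=6,interpolation=cv2.INTER_CUBIC)
b=cv2.resize(d['pixels'][150:190,250:350,::-1],None,fx=6,fy=6,interpolation=cv2.INTER_CUBIC)
cv2.imwrite('pics/t5c.png',np.vstack([a,b])[:600])
E
```

```text
time_s: 26.7
position: [0.4671, -0.0368, 0.022]
eef_rot: [-0.508, 0.491, -0.492, 0.509]
ft_force: [0.4, -0.3, -4.4]
opening: 0.264
```

View pics/t5c.png

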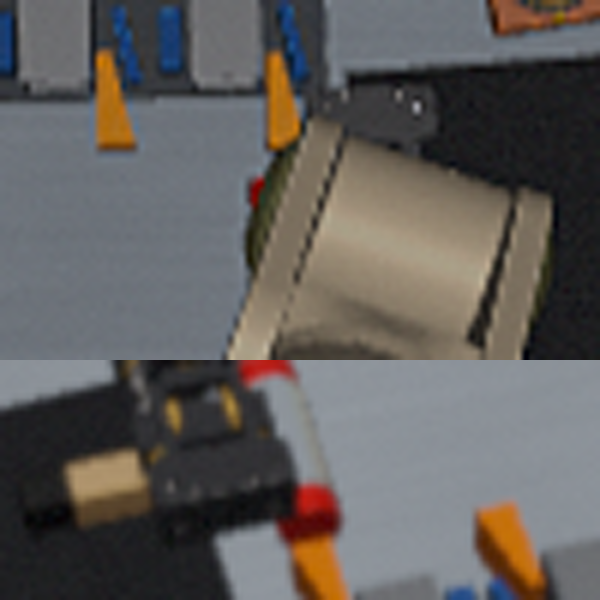

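The hammer is level with its head left of the gripper. Its red face at (315,510) sits square in front of the right wedge's tail at (310,540).

```bash
python3 -m creep '[[[1,0,-0.2,0,0,0],[2,0.1,-0.2,0,0,0],[3,0.4,-0.2,0,0,0],[3.7,0.6,-0.2,0,0,0],[3.7,0.6,-0.2,0,0,0]]]' && python3 -m creep '[[[0,0,0,0,0,0],[0,0,0,0,0,0]]]'
```

```text
time_s: 27.22
position: [0.5036, -0.0306, 0.0201]
eef_rot: [0.509, -0.491, 0.492, -0.509]
ft_force: [0.4, -0.2, -4.5]
opening: 0.264
time_s: 27.38
position: [0.5033, -0.0307, 0.0198]
eef_rot: [-0.508, 0.491, -0.492, 0.509]
ft_force: [-0.9, -0.6, -5.4]
opening: 0.267
```

```bash
python3 -m creep '[[[-2.5,0,0,0,0,0],[-2.5,0,0,0,0,0],[-2.5,0,0,0,0,0],[0.7,0.2,0,0,0,0],[0.7,0.2,0,0,0,0],[0.7,0.2,0,0,0,0]]]' && python3 -m creep '[[[0.1,0,0,0,0,0],[0.2,0,0,0,0,0],[0.3,0,0,0,0,0],[0.4,0,0,0,0,0]]]'
```

```text
time_s: 27.88
position: [0.5111, -0.0287, 0.0191]
eef_rot: [-0.508, 0.491, -0.492, 0.509]
ft_force: [-0.2, -0.0, -5.2]
opening: 0.265
time_s: 28.22
position: [0.5117, -0.0289, 0.0191]
eef_rot: [0.51, -0.493, 0.49, -0.507]
ft_force: [-16.0, -8.0, 1.7]
opening: 0.265
```

```bash
python3 -m creep '[[[-3.5,0,0,0,0,0],[-3.5,0,0,0,0,0],[-3.5,0,0,0,0,0],[0.1,0,0,0,0,0],[-3.5,0,0,0,0,0],[-3.5,0,0,0,0,0],[-3.5,0,0,0,0,0],[0.1,0,0,0,0,0],[-3.5,0,0,0,0,0],[-3.5,0,0,0,0,0],[0.1,0,0,0,0,0],[0.1,0,0,0,0,0]]]' && python3 -m creep '[[[0.1,0,0,0,0,0],[0.1,0,0,0,0,0]]]' && python3 -m creep '[[[-1.5,0,0,0,0,0],[-3,0,0,0,0,0],[-4,0,0,0,0,0],[-4,0,0,0,0,0]]]' && python3 - <<'E'
from h import *
d=snap('scene','s6'); c=snap('top','t6')
b=cv2.resize(d['pixels'][140:240,230:410,::-1],None,fx=4.4,fy=4.4,interpolation=cv2.INTER_CUBIC)
cv2.imwrite('pics/s6c.png',b)
E
```

```text
time_s: 29.22
position: [0.5154, -0.0289, 0.0185]
eef_rot: [0.511, -0.493, 0.489, -0.507]
ft_force: [-6.2, 1.5, -3.3]
opening: 0.271
time_s: 29.38
position: [0.5154, -0.0287, 0.0187]
eef_rot: [0.51, -0.492, 0.49, -0.508]
ft_force: [-9.0, -2.7, -5.6]
opening: 0.269
time_s: 29.72
position: [0.4761, -0.0287, 0.0196]
eef_rot: [-0.508, 0.491, -0.492, 0.509]
ft_force: [0.6, 1.0, -5.2]
opening: 0.268
```

View pics/s6c.png

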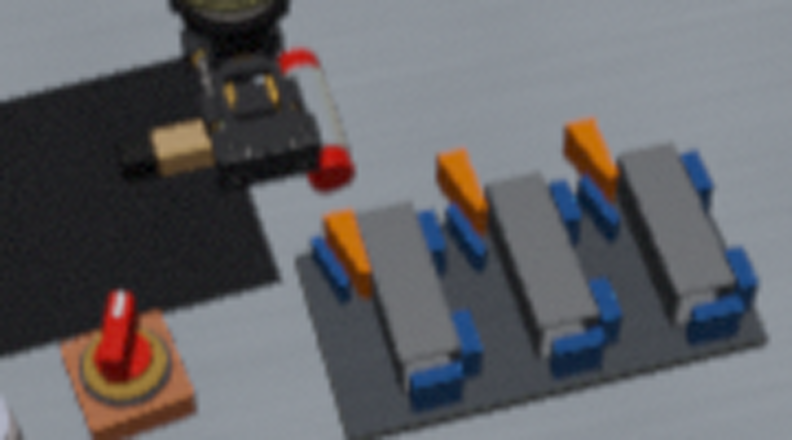

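```bash
python3 -m creep '[[[-3,0,0,0,0,0],[-3,0,0,0,0,0],[0.9,0,0,0,0,0],[4.6,0,0,0,0,0],[1,0,0,0,0,0],[-3,0,0,0,0,0],[-3,0,0,0,0,0],[0.9,0,0,0,0,0],[4.6,0,0,0,0,0],[1,0,0,0,0,0],[0,0,0,0,0,0],[0,0,0,0,0,0]]]' && python3 -m creep '[[[2,0,0,0,0,0],[3.5,0,0,0,0,0],[3.8,0,0,0,0,0],[4,0,0,0,0,0],[4.1,0,0,0,0,0],[4.1,0,0,0,0,0]]]' &&  python3 - <<'E'
from h import *
d=snap('scene','s7')
for f in('s5','s6','s7'):
    d=load(f); hsv=cv2.cvtColor(d['pixels'],cv2.COLOR_RGB2HSV).astype(int); H,S,V=hsv[...,0],hsv[...,1],hsv[...,2]
    m=((S>120)&(V>80)&((H<6)|(H>172))); m[:140]=0; m[200:]=0; m[:,:280]=0; m[:,330:]=0
    n,l,st,ce=cv2.connectedComponentsWithStats(m.astype(np.uint8)); P=[ray(d,*ce[i],.04)[:2] for i in range(1,n) if st[i,4]>6]
    print(f,np.round(P,4).tolist(), [np.degrees(np.arctan2(*(P[1]-P[0])[::-1]))if len(P)>1 else 0])
    m=((S>120)&(V>80)&(H>=8)&(H<22)); m[:160]=0;m[205:]=0;m[:,:295]=0;m[:,380:]=0
    n,l,st,ce=cv2.connectedComponentsWithStats(m.astype(np.uint8)); print('wedges',[np.round(ray(d,*ce[i],.048)[:2],4).tolist() for i in range(1,n) if st[i,4]>20])
E
```

```text
time_s: 30.82
position: [0.4759, -0.0286, 0.0193]
eef_rot: [0.509, -0.492, 0.491, -0.508]
ft_force: [-0.3, -0.7, -4.2]
opening: 0.27
time_s: 31.32
position: [0.5153, -0.0289, 0.0189]
eef_rot: [0.511, -0.493, 0.489, -0.507]
ft_force: [-15.5, -6.8, 2.4]
opening: 0.267
s5 [[0.4091, 0.0083], [0.511, 0.0127]] [np.float64(2.4773745310377486)]
wedges [[0.5616, 0.1966], [0.5663, 0.1032], [0.564, 0.0081]]
s6 [[0.4212, 0.0168], [0.5242, 0.0216]] [np.float64(2.6490984636514296)]
wedges [[0.5616, 0.1963], [0.5665, 0.1033], [0.5957, 0.0167]]
s7 [[0.4712, 0.0182], [0.5593, 0.0275]] [np.float64(6.010428123598979)]
wedges [[0.5615, 0.1963], [0.5661, 0.1033], [0.5954, 0.0171]]
```

Right nest: wedge seated flush, tube against its stops. A repeat tap leaves the stop position unchanged at x=0.515. I'll drive the middle wedge the same way.

```bash
python3 -m creep '[[[-3,0,0,0,0,0],[-5.3,0,0,0,0,0],[-5.3,4,0,0,0,0],[-5.3,8,0,0,0,0],[-5.3,8.7,0,0,0,0],[-5.3,8.7,0,0,0,0],[-5.3,8.7,0,0,0,0]]]' && python3 -m creep '[[[1,0,0,0,0,0],[2,0.1,0,0,0,0],[3,0.4,0,0,0,0],[4,0.7,0,0,0,0],[4.4,0.8,0,0,0,0],[4.4,0.8,0,0,0,0]]]' && python3 -m creep '[[[-3.2,0,0,0,0,0],[-7,0,0,0,0,0],[-7,0,0,0,0,0],[-3.2,0,0,0,0,0],[0.6,0,0,0,0,0],[-3.2,0,0,0,0,0],[-7,0,0,0,0,0],[-7,0,0,0,0,0],[-3.2,0,0,0,0,0],[0.6,0,0,0,0,0],[-3,0,0,0,0,0],[-3,0,0,0,0,0]]]' && python3 -m creep '[[[-1,0,0,0,0,0],[1.5,0,0,0,0,0],[2.7,0,0,0,0,0],[3.1,0,0,0,0,0],[3.5,0,0,0,0,0],[3.5,0,0,0,0,0]]]'
```

```text
time_s: 31.95
position: [0.4657, 0.0585, 0.0194]
eef_rot: [-0.509, 0.49, -0.491, 0.509]
ft_force: [-0.2, 0.0, -3.6]
opening: 0.273
time_s: 32.45
position: [0.5074, 0.0648, 0.0188]
eef_rot: [0.51, -0.493, 0.49, -0.507]
ft_force: [-8.4, -2.7, 1.4]
opening: 0.266
time_s: 33.45
position: [0.4762, 0.0652, 0.0186]
eef_rot: [0.509, -0.493, 0.491, -0.507]
ft_force: [-2.4, 1.6, 1.6]
opening: 0.263
time_s: 33.95
position: [0.5119, 0.0652, 0.0189]
eef_rot: [0.51, -0.492, 0.49, -0.507]
ft_force: [-6.6, -4.6, 1.2]
opening: 0.268
```

```bash
python3 -m creep '[[[-3.2,0,0,0,0,0],[-7,0,0,0,0,0],[-7,0,0,0,0,0],[-3.2,0,0,0,0,0],[0.5,0,0,0,0,0],[-3.2,0,0,0,0,0],[-7,0,0,0,0,0],[-7,0,0,0,0,0],[-3.2,0,0,0,0,0],[0.5,0,0,0,0,0],[-3,0,0,0,0,0],[-3,0,0,0,0,0]]]' && python3 -m creep '[[[0,0,0,0,0,0],[2,0,0,0,0,0],[2.7,0,0,0,0,0],[3.1,0,0,0,0,0],[3.2,0,0,0,0,0],[3.2,0,0,0,0,0]]]' && python3 -m creep '[[[-3,0,0,0,0,0],[-5,0,0,0,0,0],[-5.2,4,0,0,0,0],[-5.2,8,0,0,0,0],[-5.2,8.8,0,0,0,0],[-5.2,8.8,0,0,0,0],[-5.2,8.8,0,0,0,0]]]' && python3 -m creep '[[[1,0,0,0,0,0],[2,0.1,0,0,0,0],[3,0.4,0,0,0,0],[4,0.7,0,0,0,0],[4.2,0.8,0,0,0,0],[4.2,0.8,0,0,0,0]]]'
```

```text
time_s: 34.95
position: [0.4797, 0.0659, 0.0183]
eef_rot: [0.51, -0.493, 0.49, -0.507]
ft_force: [-2.3, 2.9, -0.9]
opening: 0.264
time_s: 35.45
position: [0.514, 0.0658, 0.0189]
eef_rot: [0.51, -0.492, 0.49, -0.507]
ft_force: [-7.7, -4.4, 1.5]
opening: 0.271
time_s: 36.03
position: [0.4637, 0.1545, 0.0193]
eef_rot: [-0.509, 0.491, -0.491, 0.509]
ft_force: [0.2, 1.2, -2.9]
opening: 0.266
time_s: 36.53
position: [0.5051, 0.1607, 0.0189]
eef_rot: [0.509, -0.492, 0.491, -0.507]
ft_force: [-3.0, -0.3, -0.5]
opening: 0.267
```

```bash
python3 -m creep '[[[-3.2,0,0,0,0,0],[-7,0,0,0,0,0],[-7,0,0,0,0,0],[-3.2,0,0,0,0,0],[0.6,0,0,0,0,0],[-3.2,0,0,0,0,0],[-7,0,0,0,0,0],[-7,0,0,0,0,0],[-3.2,0,0,0,0,0],[0.8,0,0,0,0,0],[-3,0,0,0,0,0],[-3,0,0,0,0,0]]]' && python3 -m creep '[[[0,0,0,0,0,0],[2,0,0,0,0,0],[3,0,0,0,0,0],[3.4,0,0,0,0,0],[3.6,0,0,0,0,0],[3.6,0,0,0,0,0]]]' && python3 -m creep '[[[-3.2,0,0,0,0,0],[-7,0,0,0,0,0],[-7,0,0,0,0,0],[-3.2,0,0,0,0,0],[0.5,0,0,0,0,0],[-3.2,0,0,0,0,0],[-7,0,0,0,0,0],[-7,0,0,0,0,0],[-3.2,0,0,0,0,0],[0.5,0,0,0,0,0],[-3,0,0,0,0,0],[-3,0,0,0,0,0]]]' && python3 -m creep '[[[0,0,0,0,0,0],[2,0,0,0,0,0],[2.7,0,0,0,0,0],[3.1,0,0,0,0,0],[3.2,0,0,0,0,0],[3.2,0,0,0,0,0]]]' && python3 -m creep '[[[-3,0,0,0,0,0],[-6,0,0,0,0,0],[-8,-2,2,0,0,0],[-8,-4,5,0,0,0],[-8,-6,8,0,0,0],[-8,-8,10,0,0,0],[-8,-8,10,0,0,0]]]' && python3 - <<'E'
from h import *
d=snap('scene','s8'); c=snap('top','t8')
b=cv2.resize(d['pixels'][140:250,230:410,::-1],None,fx=4.4,fy=4.4,interpolation=cv2.INTER_CUBIC); cv2.imwrite('pics/s8c.png',b)
hsv=cv2.cvtColor(d['pixels'],cv2.COLOR_RGB2HSV).astype(int); H,S,V=hsv[...,0],hsv[...,1],hsv[...,2]
m=((S>120)&(V>80)&(H>=8)&(H<22)); m[:160]=0;m[205:]=0;m[:,:295]=0;m[:,380:]=0
n,l,st,ce=cv2.connectedComponentsWithStats(m.astype(np.uint8)); print('wedges',[np.round(ray(d,*ce[i],.048)[:2],4).tolist() for i in range(1,n) if st[i,4]>20])
E
```

```text
time_s: 37.53
position: [0.471, 0.1608, 0.0176]
eef_rot: [0.511, -0.494, 0.49, -0.506]
ft_force: [-3.0, 2.5, -0.7]
opening: 0.267
time_s: 38.03
position: [0.5097, 0.1613, 0.0188]
eef_rot: [0.51, -0.492, 0.49, -0.507]
ft_force: [-10.0, -1.4, -1.4]
opening: 0.265
time_s: 39.03
position: [0.4769, 0.1615, 0.0177]
eef_rot: [0.511, -0.493, 0.489, -0.506]
ft_force: [-1.9, 0.8, -5.3]
opening: 0.263
time_s: 39.53
position: [0.5102, 0.1618, 0.0189]
eef_rot: [0.511, -0.493, 0.489, -0.506]
ft_force: [-15.6, -3.0, 4.0]
opening: 0.267
time_s: 40.12
position: [0.4359, 0.0797, 0.1232]
eef_rot: [-0.506, 0.489, -0.495, 0.51]
ft_force: [1.3, 0.1, -5.2]
opening: 0.267
wedges [[0.5921, 0.2055], [0.596, 0.1116], [0.5958, 0.0169]]
```

View pics/s8c.png

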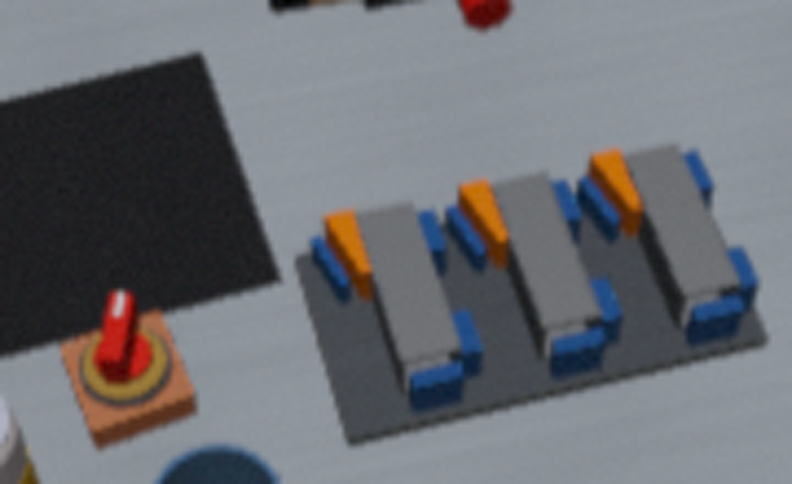

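All three wedges are in and flush beside their tubes, with similar travel (about 31 mm each). I'll give the middle wedge a few more firm taps, since its check touch was the lightest.

```bash
python3 -m creep '[[[0,-1.4,-4,0,0,0],[0,-1.4,-8,0,0,0],[0,-1.4,-10.4,0,0,0],[0,-1.4,-10.4,0,0,0],[0,-1.4,-10.4,0,0,0]]]' && python3 -m creep '[[[0.5,0,0,0,0,0],[4.3,0,0,0,0,0],[8.4,0,0,0,0,0],[4.5,0,0,0,0,0],[0.5,0,0,0,0,0],[0.5,0,0,0,0,0],[4.3,0,0,0,0,0],[8.4,0,0,0,0,0],[4.5,0,0,0,0,0],[4.5,0,0,0,0,0]]]' && python3 -m creep '[[[2,0,0,0,0,0],[3,0,0,0,0,0],[3.4,0,0,0,0,0],[3.7,0,0,0,0,0],[4,0,0,0,0,0],[4,0,0,0,0,0]]]'
```

```text
time_s: 40.63
position: [0.4328, 0.0689, 0.0142]
eef_rot: [0.509, -0.492, 0.49, -0.508]
ft_force: [0.2, -0.4, -4.5]
opening: 0.268
time_s: 41.47
position: [0.4742, 0.0691, 0.0149]
eef_rot: [0.511, -0.493, 0.489, -0.507]
ft_force: [-2.9, 1.2, -5.3]
opening: 0.271
time_s: 41.97
position: [0.5151, 0.0686, 0.0153]
eef_rot: [0.511, -0.493, 0.489, -0.507]
ft_force: [-10.7, -2.2, 0.3]
opening: 0.262
```

```bash
python3 -m creep '[[[-3,0,0,0,0,0],[-6,0,1,0,0,0],[-6,-3,5,0,0,0],[-6,-7,7,0,0,0],[-5,-11,7,0,0,0],[-4,-15,7,0,0,0],[-3.5,-19,7,0,0,0],[-3.5,-20.9,7,0,0,0],[-3.5,-20.9,6,0,0,0],[-3.5,-20.9,6,0,0,0]]]' && python3 -m creep '[[[0,0,-2,0,0,0],[0,0,-4,0,0,0],[0,0,-5.5,0,0,0],[0,0,-6.2,0,0,0],[0,0,-6.2,0,0,0]]]' && python3 - <<'E'
from h import *
d=snap('scene','s9'); s=arm.observe(); print(s['position'],s['ft_force'])
b=cv2.resize(d['pixels'][130:240,200:330,::-1],None,fx=5,fy=5,interpolation=cv2.INTER_CUBIC); cv2.imwrite('pics/s9c.png',b)
E
```

```text
time_s: 42.8
position: [0.4825, -0.1414, 0.0745]
eef_rot: [0.508, -0.493, 0.491, -0.508]
ft_force: [-0.3, 0.6, -5.6]
opening: 0.266
time_s: 43.22
position: [0.4825, -0.1394, 0.0131]
eef_rot: [0.509, -0.492, 0.49, -0.509]
ft_force: [-2.1, -0.2, -2.4]
opening: 0.267
[ 0.4830235  -0.13960123  0.01356744] [ 0.51424287  0.75271631 -4.91895282]
```

View pics/s9c.png

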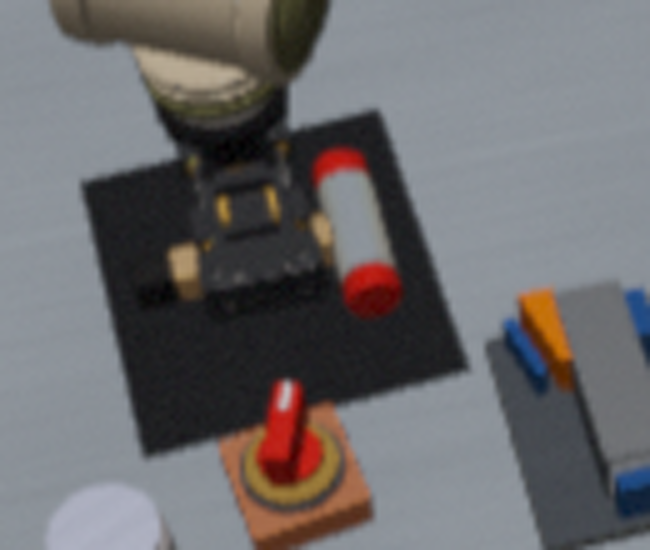

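The hammer is held level just above the mat, with its head at (355,230) inside the outline. I'll lower and release it, then measure the knob and the spray can's clearance.

```bash
python3 -m creep '[[[0,0,-0.2,0,0,0],[0,0,-0.4,0,0,0],[0,0,-0.4,0,0,0]]]' && python3 -m creep '[[[0,0,0,0,0,0],[0,0,0,0,0,0],[0,0,0,0,0,0],[0,0,0,0,0,0],[0,0,0,0,0,0],[0,0,3,0,0,0],[0,0,7,0,0,0],[0,0,11,0,0,0],[0,0,15,0,0,0],[-2,0,18,0,0,0],[-4,0,18,0,0,0],[-5,0,18,0,0,0]]]' 5 && python3 - <<'E'
from h import *
c=load('t8'); hsv=cv2.cvtColor(c['pixels'],cv2.COLOR_RGB2HSV).astype(int); H,S,V=hsv[...,0],hsv[...,1],hsv[...,2]
c4=load('t4')
for f in('t4','t8','t0' if 0 else 't4'):
    cc=load(f); h=cv2.cvtColor(cc['pixels'],cv2.COLOR_RGB2HSV).astype(int)
    sub=h[178:206,368:394]
    red=(sub[...,1]>110)&(sub[...,2]>80)&((sub[...,0]<6)|(sub[...,0]>172))
    if f=='t4':
        for r in range(4,26): print(''.join('%4d'%v if k else '   .' for v,k in zip(sub[r,:,2],red[r])))
d=load('s9')
# spray: white cap in both views
for n,cc in(('top',load('t4')),('scene',d)):
    h=cv2.cvtColor(cc['pixels'],cv2.COLOR_RGB2HSV).astype(int); m=(h[...,1]<35)&(h[...,2]>150)
    r=np.zeros(m.shape,bool)
    if n=='top': r[140:180,395:430]=1
    else: r[215:250,195:245]=1
    k=max(cv2.findContours((m&r).astype(np.uint8),cv2.RETR_EXTERNAL,cv2.CHAIN_APPROX_NONE)[0],key=cv2.contourArea)
    p,rad=cv2.minEnclosingCircle(k); print(n,np.round(p,1),rad,np.round(ray(cc,*p,.16),3))
E
```

```text
time_s: 43.52
position: [0.4836, -0.1403, 0.012]
eef_rot: [-0.508, 0.491, -0.492, 0.509]
ft_force: [-8.9, 1.2, 26.8]
opening: 0.269
time_s: 44.52
position: [0.4324, -0.1405, 0.1905]
eef_rot: [-0.508, 0.49, -0.492, 0.509]
ft_force: [0.6, -0.0, 0.3]
opening: 0.565
   .   .   .   .   .   .   .   .   .   .   .   .   .   .   .   .   .   .   .   .   .   .   .   .   .   .
   .   .   .   .   .   .   .   .   .   .   .   .   .   .   .   . 113   .   .   .   .   .   .   .   .   .
   .   .   .   .   .   .   .   .   .   .   .   .   .   .   . 148 165 165 160   .   .   .   .   .   .   .
   .   .   .   .   .   .   .   .   .   .   .   .   .   .   . 174 182 179 180 134   .   .   .   .   .   .
   .   .   .   .   .   .   .   .   .   .   .   .   .   .   . 184 177 177 182 115   .   .   .   .   .   .
   .   .   .   .   .   .   .   .   .   .   .   .   .   . 137 183 177 176 173   .   .   .   .   .   .   .
   .   .   .   .   .   .   .   .   .   .   . 170 173   . 173 181 175 179 143   .   .   .   .   .   .   .
   .   .   .   .   .   .   .   .   .   . 168 187 162   . 183 176 176 177   .   .   .   .   .   .   .  
[... 3203 characters left out ...]
 .  87 117   .   .   .   .   .   .   .   .   .   .   .
   .   .   .   .   .   .   .   .   .   .   .   .   .   .   .   .   .   .   .   .   .   .   .   .   .   .
   .   .   .   .   .   .   .   .   .   .   .   .   .   .   .   .   .   .   .   .   .   .   .   .   .   .
   .   .   .   .   .   .   .   .   .   .   .   .   .   .   .   .   .   .   .   .   .   .   .   .   .   .
   .   .   .   .   .   .   .   .   .   .   .   .   .   .   .   .   .   .   .   .   .   .   .   .   .   .
   .   .   .   .   .   .   .   .   .   .   .   .   .   .   .   .   .   .   .   .   .   .   .   .   .   .
top [419.5 161.5] 0.7072067856788635 [ 0.724 -0.248  0.16 ]
scene [219.5 232. ] 29.82039451599121 [ 0.727 -0.233  0.16 ]
```

```bash
python3 - <<'E'
from h import *
c=load('t4'); s0=load('scene0')
print('cap',ray(c,415,158,.16),'base',ray(c,406.4,167,0))
h=cv2.cvtColor(s0['pixels'],cv2.COLOR_RGB2HSV).astype(int)
r=np.zeros(h.shape[:2],bool); r[222:285,203:248]=1
cap=r&(h[...,2]>165)&(h[...,1]<40); yel=r&(h[...,1]>120)&(h[...,0]>8)&(h[...,0]<30)
for n,m in(('cap',cap),('yel',yel)):
    ys,xs=np.nonzero(m); print(n,xs.min(),xs.max(),ys.min(),ys.max())
# earth block / disc: brass+copper mask centre in top
hc=cv2.cvtColor(c['pixels'],cv2.COLOR_RGB2HSV).astype(int); m=np.zeros(h.shape[:2],bool); m[175:212,365:400]=1
m&=(hc[...,1]>90)&(hc[...,2]>60); ys,xs=np.nonzero(m); p,_,_=cv2.minAreaRect(np.c_[xs,ys].astype(np.float32)); print('block rect',p,ray(c,*p,.03))
print('knob top',ray(c,383,190.3,.082))
e=snap('scene','s10'); cv2.imwrite('pics/s10c.png',cv2.resize(e['pixels'][130:290,190:330,::-1],None,fx=3.7,fy=3.7,interpolation=cv2.INTER_CUBIC))
E
```

```text
cap [ 0.73492181 -0.2337216   0.16      ] base [ 0.74436365 -0.23863349  0.        ]
cap 209 231 226 246
yel 215 247 222 269
block rect (380.5540466308594, 193.82432556152344) [ 0.64238023 -0.14218875  0.03      ]
knob top [ 0.64517927 -0.14314871  0.082     ]
```

View pics/s10c.png

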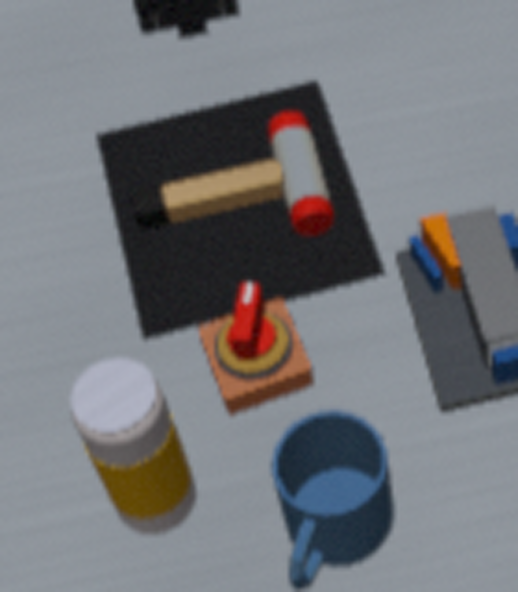

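The hammer lies flat inside the mat outline (head at crop (300,170), handle end (150,215)). The knob bar, spray can and mug are unmoved. Now the knob.

```bash
python3 -m creep '[[[2,0,0,0,0,7],[4,0,0,0,0,14],[6,0,0,0,0,21],[8,0,0,0,0,28],[10,0,0,0,0,35],[12,0,0,0,0,42],[14,0,0,0,0,49],[16,0,0,0,0,56],[18,-0.1,0,0,0,63],[20,-0.2,-2,0,0,68],[21.2,-0.3,-5,0,0,68],[21.2,-0.3,-6,0,0,68]]]' 6 && python3 -m creep '[[[0,0,0,0,0,0],[0,0,0,0,0,0],[0,0,0,0,0,0]]]'
```

```text
time_s: 45.57
position: [0.6457, -0.143, 0.123]
eef_rot: [-0.696, 0.125, -0.12, 0.697]
ft_force: [-0.2, 0.0, -0.3]
opening: 0.681
time_s: 45.82
position: [0.6455, -0.1438, 0.1306]
eef_rot: [0.696, -0.123, 0.124, -0.696]
ft_force: [-0.7, -0.5, 0.1]
opening: 0.678
```

```bash
python3 -m creep '[[[-0.1,0,-3,0,0,0],[-0.1,0,-5.5,0,0,0],[-0.1,0,-7,0,0,0],[-0.1,0,-7.6,0,0,0],[-0.1,0,-7.6,0,0,0],[-0.1,0,-7.6,0,0,0]]]' && python3 -m creep '[[[0,0,0,0,0,0],[0,0,0,0,0,0],[0,0,0,0,0,0],[0,0,0,0,0,0],[0,0,0,0,0,0],[0,0,0,0,0,0],[0,0,0,0,0,0],[0,0,0,0,0,0],[0,0,0,0,0,0]]]' 0.5 40 && python3 -c "
from cell import arm; s=arm.observe(); print(s['ft_force'],s['ft_torque'],s['joint_pos'])"
```

```text
time_s: 46.32
position: [0.645, -0.144, 0.055]
eef_rot: [0.697, -0.122, 0.124, -0.696]
ft_force: [1.0, 0.0, 0.2]
opening: 0.685
time_s: 47.07
position: [0.6453, -0.1421, 0.0534]
eef_rot: [-0.696, 0.122, -0.123, 0.697]
ft_force: [4.2, 7.2, 0.6]
opening: 0.176
[4.24084121 7.19980842 0.60473195] [ 1.10229582 -0.76209553 -0.03834123] [-0.39662888  0.73725317  1.20813301  0.00287047  1.19530856 -1.6193166 ]
```

```bash
python3 -m creep '[[[0.1,0.2,0,0,0,0],[0.1,0.2,0,0,0,-7],[0.1,0.2,0,0,0,-14],[0.1,0.2,0,0,0,-21],[0.1,0.2,0,0,0,-28],[0.1,0.2,0,0,0,-35],[0.1,0.2,0,0,0,-42],[0.1,0.2,0,0,0,-49],[0.1,0.2,0,0,0,-56],[0.1,0.2,0,0,0,-63],[0.1,0.2,0,0,0,-70],[0.1,0.2,0,0,0,-70]]]' && python3 -c "
from cell import arm; s=arm.observe(); print(s['ft_force'],s['ft_torque'],s['joint_pos'])"
```

```text
time_s: 48.07
position: [0.6451, -0.142, 0.0534]
eef_rot: [-0.499, 0.501, -0.501, 0.498]
ft_force: [-2.7, -1.9, 2.6]
opening: 0.181
[-2.69868748 -1.88678149  2.62137181] [-0.20652805  0.4508806  -0.08377958] [-3.95199938e-01  7.37911149e-01  1.20693252e+00 -8.58609753e-04
  1.19750753e+00 -3.89644289e-01]
```

Turning smoothly with low side force, so I'll continue clockwise.

```bash
python3 -m creep '[[[0,0,0,0,0,-7],[0,0,0,0,0,-14],[0,0,0,0,0,-21],[0,0,0,0,0,-28],[0,0,0,0,0,-35],[0,0,0,0,0,-42],[0,0,0,0,0,-49],[0,0,0,0,0,-56],[0,0,0,0,0,-63],[0,0,0,0,0,-70],[0,0,0,0,0,-77],[0,0,0,0,0,-84]]]' && python3 -c "
from cell import arm; s=arm.observe(); print(s['ft_force'],s['ft_torque'],s['joint_pos'])" && python3 -m creep '[[[0,0,0,0,0,-7],[0,0,0,0,0,-14],[0,0,0,0,0,-21],[0,0,0,0,0,-28],[0,0,0,0,0,-35],[0,0,0,0,0,-42],[0,0,0,0,0,-49],[0,0,0,0,0,-56],[0,0,0,0,0,-56]]]' && python3 -c "
from cell import arm; s=arm.observe(); print(s['ft_force'],s['ft_torque'],s['joint_pos'])"
```

```text
time_s: 49.07
position: [0.645, -0.1417, 0.0534]
eef_rot: [-0.037, 0.706, -0.706, 0.036]
ft_force: [-2.9, -0.8, 3.6]
opening: 0.174
[-2.90481657 -0.79151038  3.56809286] [0.0393784  0.56666497 0.07415899] [-3.95026485e-01  7.37752797e-01  1.20723233e+00 -5.07867378e-04
  1.19783273e+00  1.07357682e+00]
time_s: 49.82
position: [0.6451, -0.1416, 0.0534]
eef_rot: [-0.299, -0.641, 0.641, 0.3]
ft_force: [-3.7, 0.7, 3.9]
opening: 0.177
[-3.71618932  0.72909274  3.89786815] [ 0.21852949  0.49288826 -0.07462688] [-3.94806126e-01  7.37760459e-01  1.20717331e+00 -1.66594800e-04
  1.19761012e+00  2.04988960e+00]
```

```bash
python3 -m creep '[[[0,0,0,0,0,-6],[0,0,0,0,0,-12],[0,0,0,0,0,-18]]]' && python3 -c "
from cell import arm; s=arm.observe(); print(s['ft_torque'],s['joint_pos'][5])" &&  python3 -m creep '[[[0,0,0,0,0,-6],[0,0,0,0,0,-12],[0,0,0,0,0,-18],[0,0,0,0,0,-22]]]' && python3 -c "
from cell import arm; s=arm.observe(); print(s['ft_torque'],s['joint_pos'][5])"
```

```text
time_s: 50.07
position: [0.6452, -0.1416, 0.0534]
eef_rot: [-0.395, -0.586, 0.587, 0.395]
ft_force: [-3.9, -0.2, 3.5]
opening: 0.176
[0.18900109 0.48264812 0.24121159] 2.361030947235017
time_s: 50.4
position: [0.6453, -0.1416, 0.0534]
eef_rot: [-0.499, -0.5, 0.501, 0.5]
ft_force: [-3.2, 0.9, 3.1]
opening: 0.176
[0.1512002  0.39955202 0.2136562 ] 2.745135043936005
```

Torque has risen to about 0.22 N m, as expected for a slipping clutch. I'll regrip half a turn back and turn further, sampling the torque to confirm.

```bash
python3 -m creep '[[[0,0,0,0,0,0],[0,0,0,0,0,0],[0,0,0,0,0,0],[0,0,0,0,0,0],[0,0,1,0,0,0],[0,0,3,0,0,0],[0,0,4,0,0,0],[0,0,4,0,0,0]]]' 7 && python3 -m creep '[[[0,0,0,0,0,7],[0,0,0,0,0,14],[0,0,0,0,0,21],[0,0,0,0,0,28],[0,0,0,0,0,35],[0,0,0,0,0,42],[0,0,0,0,0,49],[0,0,0,0,0,56],[0,0,0,0,0,63],[0,0,0,0,0,70],[0,0,0,0,0,77],[0,0,0,0,0,84]]]' && python3 -m creep '[[[0,0,0,0,0,7],[0,0,0,0,0,14],[0,0,0,0,0,21],[0,0,0,0,0,28],[0,0,0,0,0,35],[0,0,0,0,0,42],[0,0,0,0,0,49],[0,0,0,0,0,56],[0,0,0,0,0,63],[0,0,0,0,0,70],[0,0,0,0,0,77],[0,0,0,0,0,84]]]' && python3 -m creep '[[[0,0,0,0,0,7],[0,0,0,0,0,12],[0,0,-1,0,0,12],[0,0,-3,0,0,12],[0,0,-4,0,0,12],[0,0,-4,0,0,12]]]' && python3 -m creep '[[[0,0,0,0,0,0],[0,0,0,0,0,0],[0,0,0,0,0,0],[0,0,0,0,0,0],[0,0,0,0,0,0],[0,0,0,0,0,0],[0,0,0,0,0,0],[0,0,0,0,0,0],[0,0,0,0,0,0]]]' 0.5 40 && python3 -c "
from cell import arm; s=arm.observe(); print(s['ft_torque'],s['joint_pos'][5])"
```

```text
time_s: 51.07
position: [0.6467, -0.1421, 0.0964]
eef_rot: [0.502, 0.501, -0.499, -0.498]
ft_force: [0.7, -1.1, 0.2]
opening: 0.761
time_s: 52.07
position: [0.6453, -0.1416, 0.0927]
eef_rot: [0.035, 0.706, -0.706, -0.035]
ft_force: [1.0, -0.1, 0.6]
opening: 0.794
time_s: 53.07
position: [0.6453, -0.1416, 0.0927]
eef_rot: [-0.447, 0.548, -0.548, 0.447]
ft_force: [0.7, -1.1, -0.3]
opening: 0.795
time_s: 53.57
position: [0.644, -0.1411, 0.0499]
eef_rot: [-0.5, 0.502, -0.499, 0.499]
ft_force: [-0.0, 0.0, 1.2]
opening: 0.792
time_s: 54.32
position: [0.6452, -0.1417, 0.0533]
eef_rot: [-0.5, 0.5, -0.5, 0.5]
ft_force: [-2.4, 1.1, 1.4]
opening: 0.181
[-0.04487279  0.15024109  0.19732228] -0.39434395868907657
```

```bash
python3 -m creep '[[[0,0,0,0,0,-6],[0,0,0,0,0,-12],[0,0,0,0,0,-18]]]' && python3 -c "
from cell import arm; s=arm.observe(); print(s['ft_torque'],s['joint_pos'][5])" &&  python3 -m creep '[[[0,0,0,0,0,-6],[0,0,0,0,0,-12],[0,0,0,0,0,-18]]]' && python3 -c "
from cell import arm; s=arm.observe(); print(s['ft_torque'],s['joint_pos'][5])" &&  python3 -m creep '[[[0,0,0,0,0,-6],[0,0,0,0,0,-12],[0,0,0,0,0,-18]]]' && python3 -c "
from cell import arm; s=arm.observe(); print(s['ft_torque'],s['joint_pos'][5])"
```

```text
time_s: 54.57
position: [0.6453, -0.1417, 0.0533]
eef_rot: [-0.414, 0.573, -0.573, 0.414]
ft_force: [-1.5, -0.3, 1.5]
opening: 0.175
[-0.06940225  0.22575413  0.29530093] -0.07526679758689193
time_s: 54.82
position: [0.6453, -0.1418, 0.0533]
eef_rot: [-0.32, 0.631, -0.631, 0.319]
ft_force: [-1.3, -1.1, 0.4]
opening: 0.178
[-0.09510908  0.17240176  0.2917589 ] 0.23897509760622837
time_s: 55.07
position: [0.6453, -0.1418, 0.0533]
eef_rot: [0.217, -0.673, 0.673, -0.217]
ft_force: [-2.2, -1.1, 1.8]
opening: 0.181
[-0.12489699  0.22806677  0.26006016] 0.5530898799668119
```

Torque stays at 0.26–0.30 N m over 0.9 rad, so the clutch is slipping. I'll release, back away and check.

```bash
python3 -m creep '[[[0,0,0,0,0,0],[0,0,0,0,0,0],[0,0,0,0,0,0],[0,0,0,0,0,0],[0,0,2,0,0,0],[0,0,6,0,0,0],[0,0,10,0,0,0],[0,0,14,0,0,0],[0,0,18,0,0,0],[-3,2,20,0,0,0],[-6,5,20,0,0,0],[-9,8,20,0,0,0]]]' 6.5 && python3 -m creep '[[[-3,3,0,0,0,0],[-6,6,0,0,0,0],[-9,9,0,0,0,0],[-12,12,0,0,0,0],[-15,15,0,0,0,0],[-17,18,0,0,0,0],[-18,21,0,0,0,0],[-18,24,0,0,0,0],[-18,27,0,0,0,0],[-18,30,0,0,0,0],[-18,33,0,0,0,0],[-18,35,0,0,0,0]]]' && python3 - <<'E'
from h import *
d=snap('scene','s11'); c=snap('top','t11')
cv2.imwrite('pics/s11c.png',cv2.resize(d['pixels'][130:290,190:420,::-1],None,fx=3.4,fy=3.4,interpolation=cv2.INTER_CUBIC))
for n,cc in(('top',c),('scene',d)):
    hsv=cv2.cvtColor(cc['pixels'],cv2.COLOR_RGB2HSV).astype(int); H,S,V=hsv[...,0],hsv[...,1],hsv[...,2]
    def comp(m,z,a):
        n,l,st,ce=cv2.connectedComponentsWithStats(m.astype(np.uint8)); return [np.round(ray(cc,*ce[i],z)[:2],3).tolist() for i in range(1,n) if st[i,4]>a]
    roi=np.zeros(H.shape,bool)
    if n=='top': roi[205:285,340:430]=1
    else: roi[140:200,200:300]=1
    print(n,'hammer faces',comp(roi&(S>120)&(V>80)&((H<6)|(H>172)),.025,6))
    roi[:]=0
    if n=='top': roi[195:240,265:350]=1
    else: roi[160:205,295:380]=1
    print(n,'wedges',comp(roi&(S>120)&(V>80)&(H>=8)&(H<22),.048,15))
E
```

```text
time_s: 56.07
position: [0.5557, -0.0624, 0.2543]
eef_rot: [0.218, -0.672, 0.673, -0.219]
ft_force: [0.5, 1.2, -0.3]
opening: 0.739
time_s: 57.07
position: [0.3761, 0.2895, 0.2533]
eef_rot: [-0.219, 0.672, -0.672, 0.219]
ft_force: [0.7, -0.2, -1.0]
opening: 0.739
top hammer faces [[0.528, -0.078], [0.434, -0.082]]
top wedges [[0.587, 0.112], [0.591, 0.018], [0.582, 0.207]]
scene hammer faces [[0.423, -0.081], [0.524, -0.077]]
scene wedges [[0.593, 0.206], [0.597, 0.112], [0.595, 0.017]]
```

View pics/s11c.png

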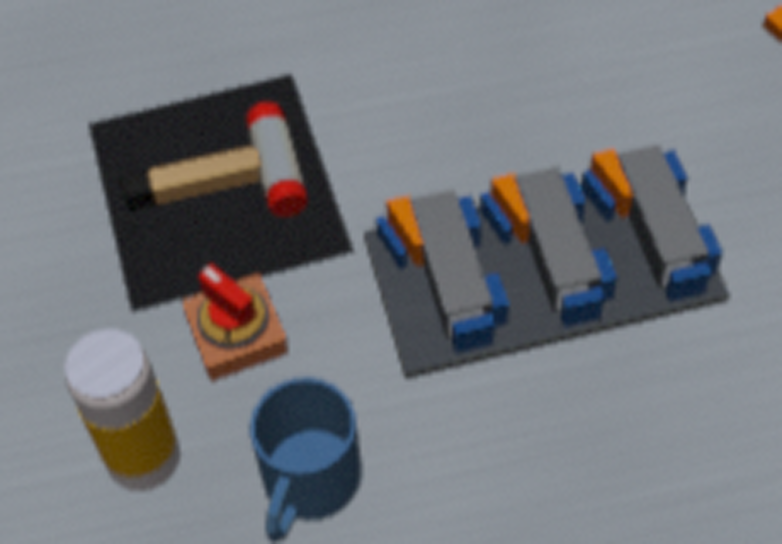

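The final view shows the three tubes tight with wedges flush, the hammer flat on the mat (head about (0.48,-0.08), well inside), the knob turned, and the spray can and mug in place.

```bash
python3 -c "
from cell import arm; print(arm.close_job())"
```

```text
the job is handed in; nothing more can be done
None
```

I laid the three tubes in their nests and drove each wedge with the hammer only. I then put the hammer back on the mat, turned the knob until its clutch slipped, and handed the job in at about 57 s of the 210 s.

**Checks at the end:**
- **Tubes and wedges:** the pictures show all three tubes flat in line with the nests. Each wedge travelled about 31 mm, and their positions had not changed after the knob was turned. The right and left wedges stopped advancing on repeat taps. The middle one's stop position crept 1–2 mm between tap rounds, which may be the hammer shifting in the grip.
- **Knob:** I turned it about 4.4 rad in one grip, then another 0.95 rad after regripping. The torque held at 0.26–0.30 N m through that last turn, so the clutch was slipping.
- **Hammer:** it lies flat, with head and grip point well inside the mat.
- **Bystanders:** the spray can and mug looked unmoved. I did not remeasure the magnet, but nothing went near it.

**Not verified:** the wedge-to-tube force (over 6 N) cannot be read. I inferred it from the jammed stops holding against 10–16 N pushes of the hammer. The screw angle was likewise inferred from the turn made and the torque.

**Disagreement:** while pressed on the wedge, the hammer measured about 3.5° of yaw, perhaps from a partly hidden face in the picture. Setting the hammer down briefly pressed it onto the mat with about 27 N.

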